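# Stamp the maker's mark on a clay tile

## Task

Lay the bare clay tile flat in the pocket of the stamping jig and stand the red-headed spring stamp squarely on it, between the same corner guides. Then press the stamp's head fully down to its stop, keep it down for a moment, and let it spring back up, leaving the stamp standing on the tile in the jig. Leave the green glazed tile and the other pottery things where they are.

Things in the scene. Friction and masses are not known exactly. Their poses are not given: they have to be found in the camera images.
- tile: Bare terracotta-coloured clay tile, loose, flat, 100 (its x) x 60 (its y) x 16 mm (z), about 180 g. Origin at the centre of its underside. Easily gripped across its 60 mm width.
- stamp: Loose spring stamp, about 370 g. Sizes in mm: black foot frame 100 (x) x 60 (y) x 14 high; a bridge 28 wide (y) on it, 72 high; above, a centred red head 56 (x) x 34 (y) x 28 high, its top 118 over the underside when up, 100 when down. Origin: centre of the underside, z up; its ends are alike. Can be lifted by the head, gripped across the 34: it neither pulls out nor turns.
- plunger (a joint): How far the stamp's red head is pressed down, in m: 0 = up, 0.018 = at its stop. It springs back by itself; pressing takes about 4 N to start and 13 N at the stop.
- stamp_head (a point): Centre of the top face of the stamp's red head, which moves down with it. 118 mm above the foot's underside when up.
- jig: Stamping jig, fixed to the table: pale plywood plate 150 (its x) x 110 (its y) x 8 mm thick, with four L-shaped corner guides, black with orange flared tips. Origin at the centre of its underside. In the middle of each long side the plate is cut away over 68 mm (x), from 22 mm off the centre line outwards, as a bay for the fingers.
- jig_pocket (a point): Centre of the pocket floor, 8 mm above the table, axes as the jig. Pocket 105 (x) x 65 mm (y): tile and stamp foot fit with 2.5 to spare each side, either way round. The guides are straight to 26 above the floor, then flare out to 37 above it. On the long sides they reach 18 in from the corners, leaving a 69 gap between them.
- glazed_tile: Bystander: a dark green glazed tile of the same size as the clay tile (100 x 60 x 16 mm). Origin at the centre of its underside.
- bowl: Bystander: white bowl, 84 across, 42 mm high. Origin at the centre of its underside.
- jar: Bystander: small jar with a yellow cap, 56 across, 55 mm high. Origin at the centre of its underside.
- bottle: Bystander: cream bottle with a green cap, 60 across, 130 mm high. Origin at the centre of its underside.
- cup: Bystander: blue cup, 76 across, 85 mm high. Origin at the centre of its underside.
- vase: Bystander: pink vase, 96 across, 115 mm high. Origin at the centre of its underside.
- can: Bystander: can with a paper label, 70 across, 90 mm high. Origin at the centre of its underside.
Things that resemble listed ones, but are neither listed nor needed, are in the scene too. Leave any pink or purple look-alike of the stamp alone.

How it is judged (in metres and radians):
On the way, in this order (a step that is already met when the one before it is completed fails the run):
1. the clay tile lies flat in the jig's pocket (horizontal distance between tile and jig_pocket below 0.006 m and z of tile in the frame of jig_pocket between -0.003 and 0.003 m and angle between tile's own z axis and vertical below 0.05 rad and angle between the x axis of tile and the x axis of jig_pocket, either way round below 0.1 rad), for 0.1 s.
2. the stamp stands squarely on the tile between the guides, its head not yet pressed (all of step 1 and horizontal distance between stamp and jig_pocket below 0.006 m and z of stamp in the frame of jig_pocket between 0.0125 and 0.0195 m and angle between stamp's own z axis and vertical below 0.05 rad and angle between the x axis of stamp and the x axis of jig_pocket, either way round below 0.1 rad and value of joint plunger below 0.01 m).
3. the stamp's head is held down at its stop, for 0.3 s, with the stamp standing on the tile (all of step 1 and horizontal distance between stamp and jig_pocket below 0.006 m and z of stamp in the frame of jig_pocket between 0.0125 and 0.0195 m and angle between stamp's own z axis and vertical below 0.05 rad and angle between the x axis of stamp and the x axis of jig_pocket, either way round below 0.1 rad and value of joint plunger above 0.0165 m), for 0.3 s.
At the end, for the whole second after the job is handed in: Tile flat on the pocket floor, stamp standing on it (underside 12.5 to 19.5 mm above the floor), each within 6 mm of the pocket centre, 0.1 rad in yaw, 0.05 rad of tilt (tile 3 mm in height); the head up again within 2 mm; all at rest (all of step 1 and horizontal distance between stamp and jig_pocket below 0.006 m and z of stamp in the frame of jig_pocket between 0.0125 and 0.0195 m and angle between stamp's own z axis and vertical below 0.05 rad and angle between the x axis of stamp and the x axis of jig_pocket, either way round below 0.1 rad and value of joint plunger below 0.002 m and linear speed of each of tile, stamp below 0.02 m/s); the robot touches nothing.
It fails at once if a bystander is shifted by more than 30 mm or tipped over (distance of any of glazed_tile, bowl, jar, bottle, cup, vase, can from where it was at the start of the episode above 0.03 m or angle between any of glazed_tile, bowl, jar, bottle, cup, vase, can's own z axis and vertical above 0.4 rad).
It also fails if it takes over 72 s, if anything falls off the work surface, if the arm or the gripper's body presses on something with over 40 N, if the wrist force passes 120 N, or if a joint passes its speed limit or range.

## Robot

A 6-joint arm with a two-finger parallel gripper is mounted at the origin on the work surface. World frame = base frame: x ahead of the robot, y to its left, z up, the work surface at z = 0. Lengths are in m, angles in degrees, forces in N, time in s.
With the tool pointing down it reaches from about 0.35 to 0.775 m from the base axis. Payload 7.3 kg.
Tool frame: the origin (TCP) lies midway between the tips of the shut fingers; the grasp point (between the pads) lies 19 mm behind it (grip_depth is the distance from the TCP to the grasp point, in m); z points along the fingers, x is the direction in which the jaws open and shut, and the axes are right-handed (so a half turn about z gives the same grasp; the last joint's range is limited). The gripper opens to 92 mm and grips with 3 to 60 N. Pads are 19 mm wide; open, the fingers measure 130 mm over their backs; the gripper's body (75 mm by 190 mm) begins 47 mm behind the grasp point.
Start: joints at [62.682, 19.595, 87.324, -0, 73.075, -8.365], TCP at [0.171, 0.497, 0.199] pointing down, gripper open.
Joint ranges: [-145.02, 145.02], [-44.19, 115.74], [2.07, 154.8], [-57.11, 237.11], [16.16, 152.29], [-177.93, 177.93]. Speed limits (degrees/s): [147.25, 147.25, 180, 180, 180, 180].

## Interface

Orientations are given as [roll, pitch, yaw] about the fixed x, y, z axes, in that order (R = Rz(yaw) Ry(pitch) Rx(roll)).
In Python, from bench import state, camera, get_calibration, hand_in, search_frame, spot_point, grip_depth gives the robot as it stands.
- The arm moves only by the tool drive_tool, never from a script. Its argument "plan" is a list that holds one entry, the list of rows, each a list of 7 numbers: the shift along the tool's x, y, z in cm, then the turn, a rotation vector about the tool's x, y, z in rad, then the closure, from -1 (fully open) to 1 (shut). A call has 1 to 10 rows; each row is the pose to reach, as a shift and turn from the pose commanded when the call began, along the tool's axes at that moment; what a row does not reach only later rows make up. A row lasts 1/10 s, in which the tool goes at most 50 mm and 8.59 degrees, less where a joint would pass 70% of its speed; a pose out of reach is approached as far as the arm can. A call with a gripper value outside its range is refused whole. The fingers move at their own pace and stop on an object; "force" is the grip in N (left out, the last holds). Time passes only in rows, so rows that repeat a pose let the fingers close. It gives the time, the measured TCP pose, the force and the opening at its end, in the units of the state.
- state(): the state, without advancing time (a new reading comes with each control period).
- camera(name): name is "scene" or "side" or "wrist"; returns the picture (420x560x3 uint8, red, green, blue); there is no depth.
- get_calibration(name): a dict with "fovy" (degrees; the focal length in pixels is half the picture's height over the tangent of half this angle, whatever the lens; pixels are square), "cx", "cy" (the principal point, pixels), "position" and "attitude" of the camera in the world. Camera axes: x right, y up, looking along -z (the intrinsics and any distortion apply to the point x, -y, -z); pixel columns grow to the right and rows downward; lengths in m; the calibration is good to about 2 mm. A picture is of the moment at which its call begins: read the wrist's pose just before it. get_calibration takes no time and is no camera call; for the wrist camera it gives the pose at the moment of the call.
- hand_in(): hands the job in, once; it reports no verdict.
Trained networks look in the newest picture that a camera, given by its name, has taken for a name from the list of things; names that differ only in an ending like _2 or _b are one class to them, and where a whole thing is asked for, a point or a joint stands for the part that bears it (a point fixed in the world has none). Each returns a list of dicts, best first, with "score" (0 to 1); they miss things now and then, are a little off and sometimes report something else, mostly with a low value. They report only what shows in the picture. A call takes as long as a camera call. They do not tell look-alikes from the thing itself.
- search_frame(camera, label): "position" ([x, y, z] in m, in the coordinates of the camera as it stood for that picture, good to about 4 mm: the middle of the surface that is visible of it).
- spot_point(camera, label): "position" ([x, y, z] in m, in the coordinates of the camera as it stood for that picture, good to about 4 mm: a listed point, or the origin of a listed thing).
The state is a dict: "t": time; "qpos": joint angles; "qvel": joint speeds; "joint_torque": joint torques, N m; "eef_pos": TCP position; "ee_rot": TCP orientation; "wrist_force": force on the tool from outside, world axes, zero at the start; "ft_torque": the same for the moment, N m; "grip_width": finger opening in m.
Only numpy, scipy, OpenCV 4.12 (cv2) and the standard library are available. Lean on these libraries where they do the work, as an engineer would, in place of code of your own. Each camera call takes 0.05 s, during which the arm holds its last target.

## Working session

There is one attempt and no reset: what is moved stays moved. The work goes in short steps, Python scripts to look and compute and a tool call to move; the robot and the scene stay as the last step left them, time stands still between calls to the robot, and variables do not carry over. Pictures are saved under pics/ and viewed, and the job is handed in when it is done.

Besides the shell and the picture viewer there is one more tool, called after ">>>" as name(argument=value, ...), one argument or row to a line, values as JSON. drive_tool: Moves the arm, as the interface text tells. Its arguments: {"type":"object","properties":{"plan":{"type":"array"},"force":{"type":"number"}},"required":["plan"]}

```bash
ls; mkdir -p pics
cat > h.py <<'E'
import numpy as np, cv2
from scipy.spatial.transform import Rotation as R
from bench import *
def save(img,n): cv2.imwrite('pics/'+n+'.png',img[:,:,::-1])
E
python3 - <<'E'
from h import *
print(state())
for n in ['scene','side','wrist']:
    print(n,get_calibration(n)); save(camera(n),n+'0')
E
```

```text
pics
{'t': 0.0, 'qpos': array([ 6.26835646e+01,  1.96386884e+01,  8.73777013e+01, -1.67783990e-04,
        7.30764730e+01, -8.36626837e+00]), 'qvel': array([ 0.0595873 , -0.06723803, -0.00891258, -0.00862478,  0.0864913 ,
       -0.01787024]), 'joint_torque': array([ 5.87968734e-04, -4.31235480e+01, -2.44225377e+01,  7.18339370e-02,
        5.57885470e-02, -1.25299903e-04]), 'eef_pos': array([0.17026479, 0.4961313 , 0.19842175]), 'ee_rot': array([-1.79986647e+02,  9.18978207e-02,  7.10498927e+01]), 'wrist_force': array([0.38700959, 0.13073534, 0.1053829 ]), 'ft_torque': array([-0.02378467, -0.00772341, -0.00452596]), 'grip_width': 0.09158640425280408}
scene {'fovy': 51.18199456955944, 'cx': 278.5736087456524, 'cy': 207.08018130690354, 'position': array([ 0.8829659 , -0.66097054,  1.16519028]), 'attitude': array([36.47747896,  0.43476609, 30.49936125])}
side {'fovy': 57.22371346515503, 'cx': 281.5029864381136, 'cy': 215.91371941837377, 'position': array([-0.23614166, -0.67143596,  0.87527682]), 'attitude': array([ 51.20705859,  -0.25503399, -45.9020976 ])}
wrist {'fovy': 63.75937287177682, 'cx': 276.11365638003366, 'cy': 211.048148162434, 'position': array([0.1069807 , 0.51870656, 0.38430774]), 'attitude': array([-1.44801449e+01,  1.58795224e-02,  7.11263685e+01])}
```

View pics/scene0.png

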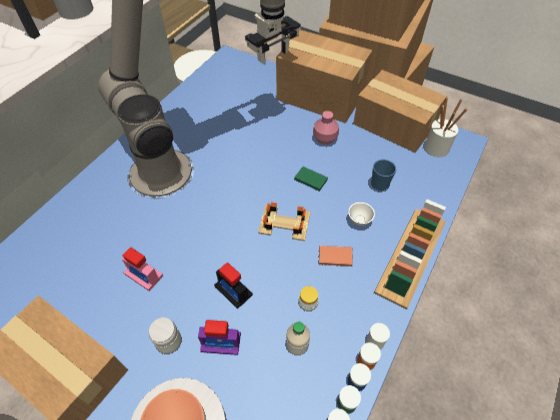

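View pics/side0.png

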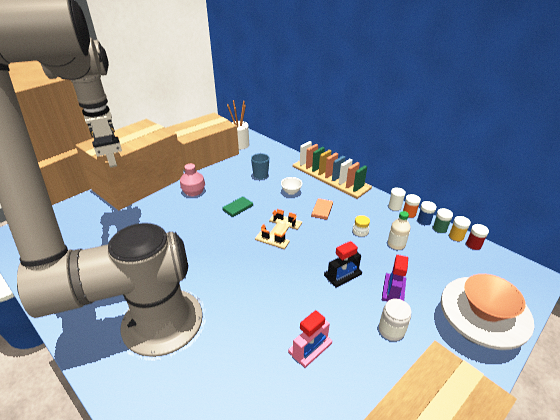

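View pics/wrist0.png

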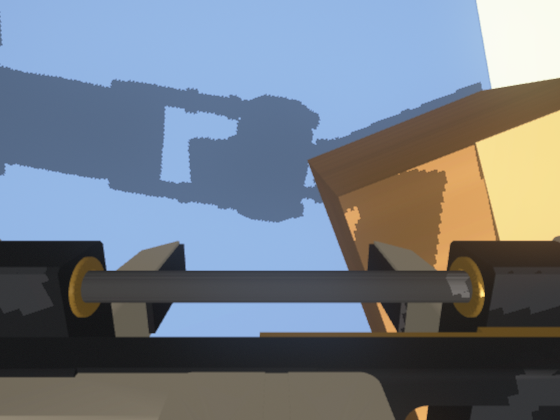

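Run:
```python
from h import *
for n in ['scene','side']:
    c=get_calibration(n); Rm=R.from_euler('xyz',c['attitude'],degrees=True).as_matrix()
    for l in ['tile','stamp','stamp_head','jig','jig_pocket','glazed_tile']:
        for d in spot_point(n,l)[:3]:
            p=np.array(d['position']); 
            w=c['position']+Rm@p
            f=210/np.tan(np.radians(c['fovy']/2))
            print(n,l,round(d['score'],2),w.round(3),(c['cx']-f*p[0]/p[2]).round(),(c['cy']+f*p[1]/p[2]).round())
```

```text
scene tile 0.84 [ 0.678  0.001 -0.003] 334.0 257.0
scene tile 0.2 [ 0.692  0.164 -0.004] 360.0 221.0
scene stamp 0.98 [ 0.531 -0.394 -0.004] 220.0 343.0
scene stamp 0.64 [ 0.217 -0.339  0.001] 144.0 274.0
scene stamp 0.63 [ 0.476 -0.247  0.003] 233.0 289.0
scene stamp_head 0.87 [ 0.218 -0.343  0.12 ] 132.0 255.0
scene stamp_head 0.86 [ 0.528 -0.395  0.115] 213.0 326.0
scene stamp_head 0.78 [ 0.476 -0.247  0.115] 229.0 271.0
scene jig 0.65 [ 0.483  0.033 -0.001] 284.0 222.0
scene jig_pocket 0.72 [ 0.687  0.164 -0.007] 358.0 221.0
scene jig_pocket 0.69 [0.488 0.03  0.004] 285.0 223.0
scene glazed_tile 0.58 [ 0.476  0.234 -0.002] 311.0 180.0
side tile 0.51 [0.681 0.002 0.   ] 322.0 209.0
side stamp 0.88 [ 0.531 -0.39  -0.001] 393.0 289.0
side stamp 0.86 [ 0.215 -0.345 -0.006] 311.0 350.0
side stamp 0.67 [ 0.475 -0.249 -0.002] 343.0 275.0
side stamp_head 0.74 [ 0.532 -0.39   0.117] 401.0 261.0
side stamp_head 0.72 [ 0.477 -0.25   0.115] 348.0 247.0
side stamp_head 0.58 [ 0.215 -0.341  0.113] 313.0 321.0
side jig 0.98 [ 0.488  0.035 -0.004] 279.0 231.0
side jig_pocket 0.63 [0.482 0.034 0.004] 278.0 230.0
side glazed_tile 0.72 [0.469 0.234 0.001] 238.0 208.0
```

Candidates in the scene picture:
- **Stamp:** black foot (232,286), pink look-alike (142,268), purple look-alike (219,337). I choose the black one.
- **Tile:** terracotta (335,256), green (311,178), rack tiles (410,255). I choose the terracotta one.

I'll check both in close crops.

Run:
```python
from h import *
i=cv2.imread('pics/scene0.png')
a=cv2.resize(i[195:315,200:360],None,fx=5,fy=5,interpolation=cv2.INTER_CUBIC)
cv2.imwrite('pics/c1.png',a)
i=cv2.imread('pics/side0.png')
a=cv2.resize(i[190:300,250:400],None,fx=5,fy=5,interpolation=cv2.INTER_CUBIC)
cv2.imwrite('pics/c2.png',a)
```

```text
(no output)
```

View pics/c1.png

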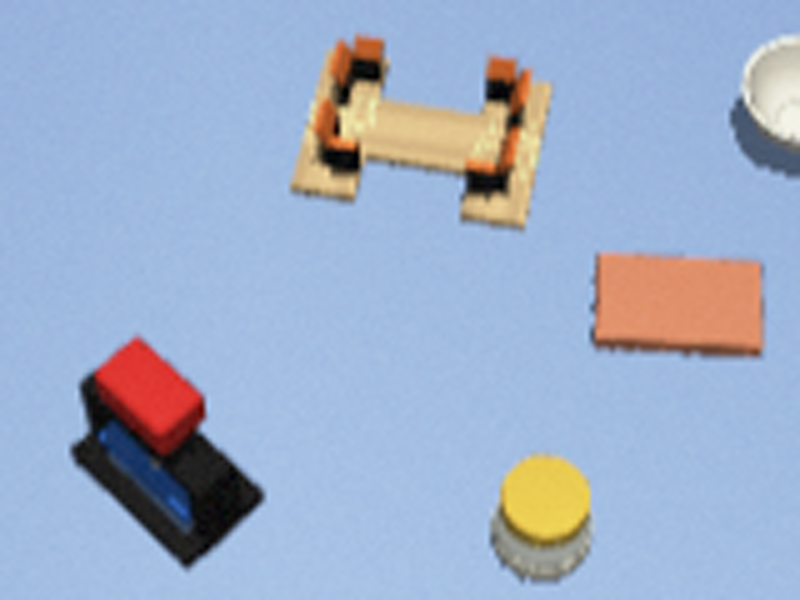

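View pics/c2.png

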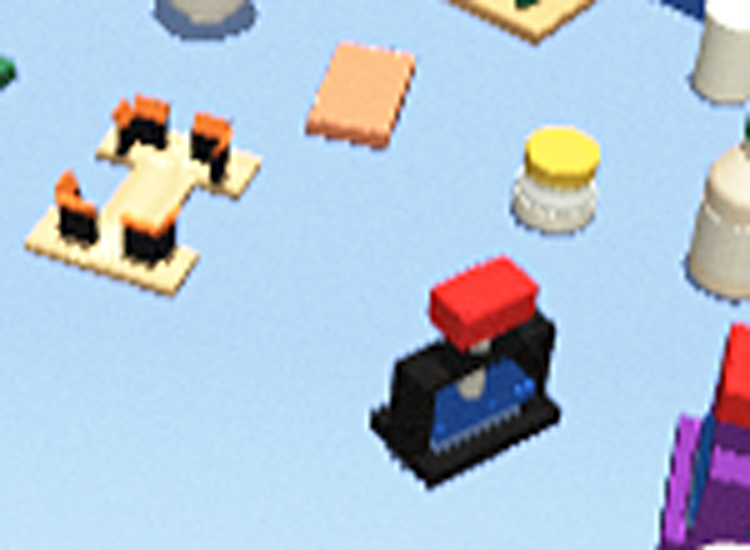

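```bash
cat >> h.py <<'E'
from scipy.optimize import minimize
S=4
def proj(c,P):
    Rm=R.from_euler('xyz',c['attitude'],degrees=True).as_matrix()
    p=(np.atleast_2d(P)-c['position'])@Rm
    f=210/np.tan(np.radians(c['fovy']/2))
    return np.c_[c['cx']-f*p[:,0]/p[:,2], c['cy']+f*p[:,1]/p[:,2]]
def pose(v,P):
    c,s=np.cos(v[2]),np.sin(v[2]); P=np.array(P,float)
    return np.c_[v[0]+c*P[:,0]-s*P[:,1], v[1]+s*P[:,0]+c*P[:,1], P[:,2]]
def box(lx,ly,z0,z1): return np.array([[a*lx/2,b*ly/2,z] for z in(z0,z1) for a,b in((-1,-1),(1,-1),(1,1),(-1,1))])
def fillc(m,uv,val=1):
    q=((uv+.5)*S-.5); cv2.fillPoly(m,[np.round(q*16).astype(np.int32)],val,shift=4)
def sil_box(c,v,dims,sh):
    m=np.zeros((sh[0]*S,sh[1]*S),np.uint8)
    uv=proj(c,pose(v,box(*dims))).astype(np.float32)
    fillc(m,cv2.convexHull(uv)[:,0]); return m
def sil_jig(c,v,sh):
    m=np.zeros((sh[0]*S,sh[1]*S),np.uint8)
    o=[(-75,-55),(-34,-55),(-34,-22),(34,-22),(34,-55),(75,-55),(75,55),(34,55),(34,22),(-34,22),(-34,55),(-75,55)]
    T=[proj(c,pose(v,[(a/1000,b/1000,z) for a,b in o])) for z in(0,.008)]
    for t in T: fillc(m,t)
    for i in range(12):
        j=(i+1)%12
        fillc(m,cv2.convexHull(np.array([T[0][i],T[0][j],T[1][i],T[1][j]],np.float32))[:,0])
    return m
def fit(views,silf,v0):
    # views: list of (calib, mask, ignore or None)
    M=[(c,cv2.resize(m.astype(np.uint8),None,fx=S,fy=S,interpolation=cv2.INTER_LINEAR if 0 else cv2.INTER_NEAREST),None if g is None else cv2.resize(g.astype(np.uint8),None,fx=S,fy=S,interpolation=cv2.INTER_NEAREST),m.shape) for c,m,g in views]
    def cost(v):
        r=0
        for c,m,g,sh in M:
            s=silf(c,v,sh); ok=1 if g is None else 1-g
            r+=1-((s&m)*ok).sum()/max(1,((s|m)*ok).sum())
        return r/len(M)
    best=None
    for dy in (0,) if len(v0)==3 and v0[2] is not None else np.arange(0,np.pi,np.pi/8):
        b=np.array([v0[0],v0[1],(v0[2] or 0)+dy])
        r=minimize(cost,b,method='Nelder-Mead',options=dict(initial_simplex=[b,b+[.01,0,0],b+[0,.01,0],b+[0,0,.2]],xatol=1e-4,fatol=1e-4))
        if best is None or r.fun<best.fun: best=r
    return best.x,best.fun
def roi(mask,uv,rad):
    m=np.zeros(mask.shape,np.uint8); cv2.circle(m,tuple(int(x) for x in uv),rad,1,-1); return (mask&(m>0)).astype(np.uint8)
def red(h): return ((h[...,0]<6)|(h[...,0]>174))&(h[...,1]>170)&(h[...,2]>70)
def terra(h): return ((h[...,0]<14))&(h[...,1]>70)&(h[...,2]>70)
E
cat > f1.py <<'E'
from h import *
V={n:[] for n in('tile','head','jig')}
pr={'tile':(.679,.001,.01),'head':(.476,-.248,.104),'jig':(.486,.033,.01)}
for n in('scene','side'):
    c=get_calibration(n); i=cv2.imread(f'pics/{n}0.png'); h=cv2.cvtColor(i,cv2.COLOR_BGR2HSV)
    V['tile'].append((c,roi(terra(h),proj(c,pr['tile'])[0],30),None))
    V['head'].append((c,roi(red(h),proj(c,pr['head'])[0],22),None))
    dark=(h[...,2]<110); orange=(h[...,0]<15)&(h[...,1]>120)
    g=cv2.dilate((dark|orange).astype(np.uint8),np.ones((3,3)))
    blue=(h[...,0]>90)&(h[...,0]<130)&(h[...,1]>40)
    V['jig'].append((c,roi(~blue,proj(c,pr['jig'])[0],38),g))
F={'tile':lambda c,v,s:sil_box(c,v,(.1,.06,0,.016),s),'head':lambda c,v,s:sil_box(c,v,(.056,.034,.09,.118),s),'jig':sil_jig}
for k in V:
    for vs in([V[k][0]],[V[k][1]],V[k]):
        x,f=fit(vs,F[k],[*pr[k][:2],None]); print(k,x[:2].round(4),np.degrees(x[2]).round(2),round(f,3),[int(m.sum()) for _,m,_ in vs])
E
python3 f1.py
```

```text
tile [0.6805 0.0015] 25.01 0.096 [607]
tile [0.6778 0.0008] 25.7 0.782 [87]
tile [0.6801 0.0021] 24.91 0.443 [607, 87]
head [ 0.4771 -0.2502] -18.57 0.166 [283]
head [ 0.4718 -0.2491] -6.51 0.191 [257]
head [ 0.4745 -0.2485] 166.42 0.192 [283, 257]
jig [0.4849 0.0337] 18.94 0.056 [1116]
jig [0.4826 0.0334] 19.43 0.098 [937]
jig [0.484  0.0337] 18.7 0.091 [1116, 937]
```

```bash
cat > go.py <<'E'
import sys
from h import *
def go(x,y,z,yaw):
    s=state(); Rt=R.from_euler('xyz',s['ee_rot'],degrees=True)
    d=Rt.inv().apply(np.array([x,y,z])-s['eef_pos'])*100
    rv=(Rt.inv()*R.from_euler('xyz',[180,0,yaw],degrees=True)).as_rotvec()
    print('t',round(s['t'],2),'pos',s['eef_pos'].round(4),s['ee_rot'].round(2),'w',round(s['grip_width'],4),'F',s['wrist_force'].round(1)); print('shift cm',d.round(2),'rot',rv.round(4))
if __name__=='__main__': go(*map(float,sys.argv[1:5]))
E
python3 go.py .421 .012 .2 -71
```

```text
t 0.75 pos [0.1705 0.4965 0.1992] [ 1.800e+02 -1.000e-02  7.105e+01] w 0.0919 F [ 0.6  0.6 -0.2]
shift cm [-37.69  39.43  -0.09] rot [-1.0000e-04 -1.0000e-04  2.4792e+00]
```

>>> drive_tool(
  plan=[
    [[-37.7,39.4,0,0,0,2.48,-1],[-37.7,39.4,0,0,0,2.48,-1],[-37.7,39.4,0,0,0,2.48,-1],[-37.7,39.4,0,0,0,2.48,-1],[-37.7,39.4,0,0,0,2.48,-1],[-37.7,39.4,0,0,0,2.48,-1],[-37.7,39.4,0,0,0,2.48,-1],[-37.7,39.4,0,0,0,2.48,-1],[-37.7,39.4,0,0,0,2.48,-1],[-37.7,39.4,0,0,0,2.48,-1]],
  ],
)

```text
t: 1.75
eef_pos: [0.4006, 0.0503, 0.1995]
ee_rot: [-180.0, -0.1, -15.3]
wrist_force: [1.3, 0.2, -0.0]
grip_width: 0.092
```

```bash
python3 go.py .421 .012 .2 -71
```

```text
t 1.75 pos [0.4006 0.0503 0.1995] [-1.7997e+02 -6.0000e-02 -1.5270e+01] w 0.092 F [ 1.3  0.2 -0. ]
shift cm [ 2.98  3.15 -0.05] rot [-1.000e-03 -7.000e-04  9.727e-01]
```

>>> drive_tool(
  plan=[
    [[2.98,3.15,0,0,0,0.973,-1],[2.98,3.15,0,0,0,0.973,-1],[2.98,3.15,0,0,0,0.973,-1],[2.98,3.15,0,0,0,0.973,-1],[2.98,3.15,0,0,0,0.973,-1],[2.98,3.15,0,0,0,0.973,-1],[2.98,3.15,0,0,0,0.973,-1],[2.98,3.15,0,0,0,0.973,-1],[2.98,3.15,0,0,0,0.973,-1]],
  ],
)

```text
t: 2.65
eef_pos: [0.4206, 0.0142, 0.1992]
ee_rot: [-180.0, 0.0, -70.5]
wrist_force: [-0.4, 0.6, -0.9]
grip_width: 0.0917
```

```bash
python3 - <<'E'
from h import *
import pickle
s=state();print(s['eef_pos'],s['ee_rot']); c=get_calibration('wrist'); i=camera('wrist'); save(i,'w1'); pickle.dump(c,open('pics/w1.pkl','wb'))
print(c)
print(proj(c,[[.484,.0336,.008]]))
E
python3 go.py .619 -.027 .2 -65
```

```text
[0.42061265 0.01420698 0.19915594] [-1.79990653e+02  2.52331774e-03 -7.05206339e+01]
{'fovy': 63.75937287177682, 'cx': 276.11365638003366, 'cy': 211.048148162434, 'position': array([0.48373266, 0.03705514, 0.38495589]), 'attitude': array([-1.44613990e+01,  5.47597462e-02, -7.04409520e+01])}
[[279.53928673 124.83344657]]
t 2.7 pos [0.4206 0.0142 0.1992] [-179.99    0.    -70.53] w 0.0918 F [-0.5  0.1 -0.9]
shift cm [ 10.5  -17.33  -0.08] rot [-0.0002  0.     -0.0966]
```

View pics/w1.png

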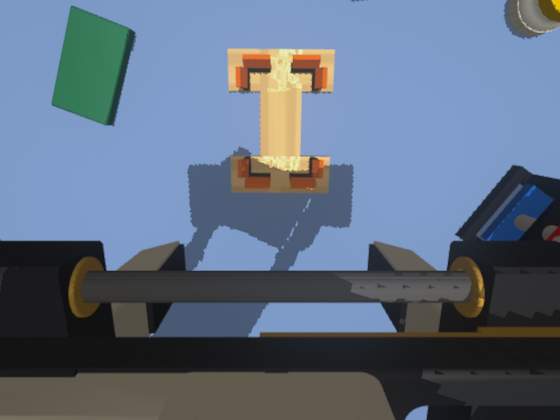

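The jig shows at (281,120), straight under the wrist camera, with its long axis vertical in the picture. The green tile is at (93,67) and the stamp foot at (520,210). Next I refine the jig pose.

Run:
```python
from h import *
import pickle
c=pickle.load(open('pics/w1.pkl','rb')); i=cv2.imread('pics/w1.png'); h=cv2.cvtColor(i,cv2.COLOR_BGR2HSV)
wood=(h[...,0]<35)&(h[...,1]>40)&(h[...,2]>50)
m=roi(wood,(281,121),100)
g=cv2.dilate(((h[...,2]<60)|((h[...,0]<10)&(h[...,1]>150))).astype(np.uint8),np.ones((3,3)))
for g_ in(g,None):
  x,f=fit([(c,m,g_)],sil_jig,[.484,.0336,None]); print(x[:2].round(4),np.degrees(x[2]).round(2),f)
o=cv2.resize(i,None,fx=S,fy=S)
s=sil_jig(c,x,m.shape)
cs,_=cv2.findContours(s,cv2.RETR_LIST,cv2.CHAIN_APPROX_NONE); cv2.drawContours(o,cs,-1,(0,255,0),1)
cv2.imwrite('pics/w1o.png',o[120:800,840:1420])
print(m.sum())
```

```text
[0.4849 0.0333] 19.17 0.024515936848376496
[0.4849 0.0333] 19.18 0.049040806794789726
10340
```

View pics/w1o.png

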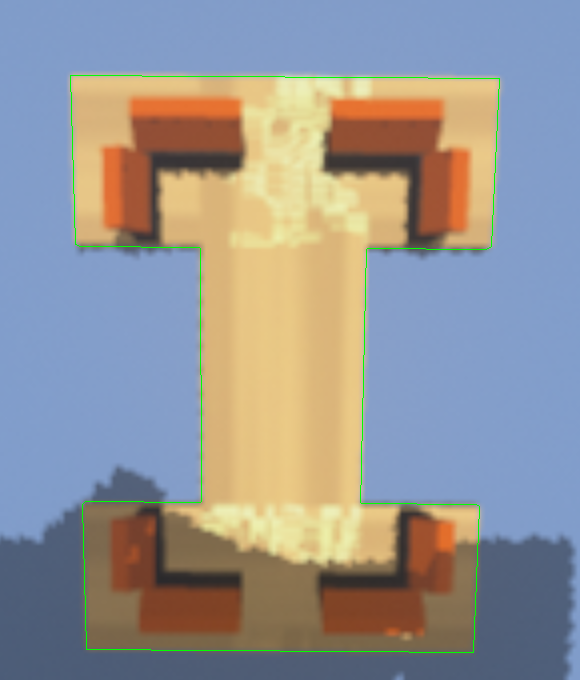

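>>> drive_tool(
  plan=[
    [[10.5,-17.3,0,0,0,-0.097,-1],[10.5,-17.3,0,0,0,-0.097,-1],[10.5,-17.3,0,0,0,-0.097,-1],[10.5,-17.3,0,0,0,-0.097,-1],[10.5,-17.3,0,0,0,-0.097,-1],[10.5,-17.3,0,0,0,-0.097,-1],[10.5,-17.3,0,0,0,-0.097,-1]],
  ],
)

```text
t: 3.4
eef_pos: [0.6175, -0.0272, 0.1991]
ee_rot: [180.0, 0.0, -65.0]
wrist_force: [0.3, 0.0, -0.1]
grip_width: 0.0918
```

Run:
```python
from h import *
import pickle
s=state();print(s['eef_pos'],s['ee_rot']); c=get_calibration('wrist'); i=camera('wrist'); save(i,'w2'); pickle.dump(c,open('pics/w2.pkl','wb'))
print(c)
i=i[:,:,::-1]
h=cv2.cvtColor(i,cv2.COLOR_RGB2HSV)
h=cv2.cvtColor(np.ascontiguousarray(i),cv2.COLOR_BGR2HSV)
uv=proj(c,[[.68,.0015,.016]])[0]
m=roi((h[...,0]<18)&(h[...,1]>70)&(h[...,2]>50),uv,90)
x,f=fit([(c,m,None)],lambda c,v,s:sil_box(c,v,(.1,.06,0,.016),s),[.68,.0015,None]); print(x[:2].round(4),np.degrees(x[2]).round(2),f,m.sum(),uv)
```

```text
[ 0.61749096 -0.02716022  0.19911762] [ 1.79953265e+02  4.06646020e-02 -6.50370953e+01]
{'fovy': 63.75937287177682, 'cx': 276.11365638003366, 'cy': 211.048148162434, 'position': array([0.6784223 , 0.00157417, 0.38483615]), 'attitude': array([-14.51119746,   0.09218443, -64.95998435])}
[0.6812 0.0022] 206.32 0.03317662262427312 5424 [277.37102184 122.28970074]
```

View pics/w2.png

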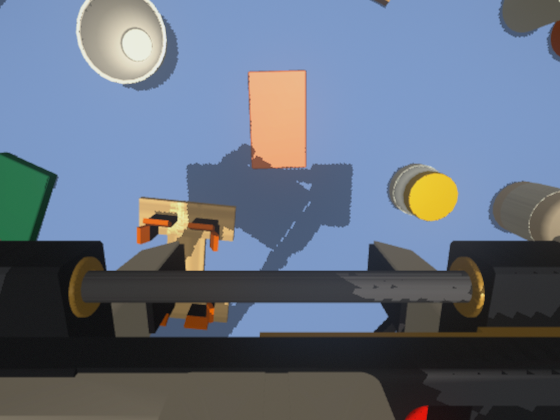

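```bash
python3 - <<'E'
from h import *
c=get_calibration('wrist'); Rm=R.from_euler('xyz',c['attitude'],degrees=True).as_matrix()
for l in('bottle','jar','bowl'):
    for d in spot_point('wrist',l)[:2]: print(l,round(d['score'],2),(c['position']+Rm@np.array(d['position'])).round(3))
E
python3 go.py .6812 .0022 .06 -63.7; python3 go.py .6812 .0022 .004 -63.7
```

```text
bottle 0.69 [ 0.711 -0.292  0.002]
jar 0.79 [ 0.681 -0.172  0.001]
bowl 0.97 [0.691 0.168 0.004]
t 3.6 pos [ 0.6179 -0.0272  0.2003] [-1.7993e+02 -4.0000e-02 -6.5060e+01] w 0.092 F [-0.6 -0.   0.2]
shift cm [-1.000e-02 -6.960e+00  1.404e+01] rot [-0.0011 -0.0007 -0.0237]
t 3.6 pos [ 0.6179 -0.0272  0.2003] [-1.7993e+02 -4.0000e-02 -6.5060e+01] w 0.092 F [-0.6 -0.   0.2]
shift cm [-1.000e-02 -6.950e+00  1.964e+01] rot [-0.0011 -0.0007 -0.0237]
```

>>> drive_tool(
  plan=[
    [[0,-6.95,4,0,0,-0.024,-1],[0,-6.95,9,0,0,-0.024,-1],[0,-6.95,13,0,0,-0.024,-1],[0,-6.95,16,0,0,-0.024,-1],[0,-6.95,18,0,0,-0.024,-1],[0,-6.95,19.5,0,0,-0.024,-1],[0,-6.95,19.5,0,0,-0.024,-1],[0,-6.95,19.5,0,0,-0.024,-1]],
  ],
)

```text
t: 4.4
eef_pos: [0.6824, 0.0017, 0.0057]
ee_rot: [-179.9, -0.1, -63.7]
wrist_force: [0.2, 0.4, 0.4]
grip_width: 0.0915
```

```bash
python3 go.py .6812 .0022 .004 -63.7
```

```text
t 4.4 pos [0.6824 0.0017 0.0057] [-1.7989e+02 -6.0000e-02 -6.3710e+01] w 0.0915 F [0.2 0.4 0.4]
shift cm [-0.1   0.09  0.17] rot [-0.0019 -0.0011 -0.0002]
```

>>> drive_tool(
  plan=[
    [[0,0,0.1,0,0,0,1],[0,0,0.1,0,0,0,1],[0,0,0.1,0,0,0,1],[0,0,0.1,0,0,0,1],[0,0,0.1,0,0,0,1],[0,0,0.1,0,0,0,1],[0,0,-3,0,0,0,1],[0,0,-8,0,0,0,1],[0,0,-9,0,0,0,1],[0,0,-9,0,0,0,1]],
  ],
  force=25,
)

```text
t: 5.4
eef_pos: [0.6833, 0.0016, 0.097]
ee_rot: [-179.7, -0.2, -63.7]
wrist_force: [0.2, 0.6, 0.6]
grip_width: 0.0165
```

```bash
python3 go.py .4849 .0333 .095 -70.83
python3 - <<'E'
from h import *
save(camera('wrist'),'w3')
E
```

```text
t 5.4 pos [0.6833 0.0016 0.097 ] [-1.7973e+02 -1.7000e-01 -6.3710e+01] w 0.0165 F [0.2 0.6 0.6]
shift cm [-11.63  16.38   0.09] rot [-0.005  -0.0026  0.1243]
```

View pics/w3.png

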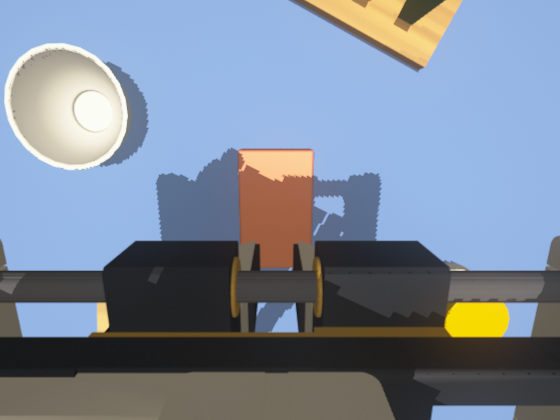

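The fingers had not closed far enough before the lift, so the tile stayed on the table (its top shows at 240–313, 150–265). I'll re-measure it and grip for longer.

Run:
```python
from h import *
s=state(); c=get_calibration('wrist')
i=cv2.imread('pics/w3.png'); h=cv2.cvtColor(i,cv2.COLOR_BGR2HSV)
m=roi((h[...,0]<18)&(h[...,1]>70)&(h[...,2]>40),(276,200),80); g=np.zeros(m.shape,np.uint8); g[232:]=1; m[232:]=0
x,f=fit([(c,m,g)],lambda c,v,s:sil_box(c,v,(.1,.06,0,.016),s),[.6812,.0022,np.radians(26.3)]); print(x[:2].round(4),np.degrees(x[2]).round(2),f,m.sum())
```

```text
[0.6794 0.0018] 26.64 0.02822323280676564 6094
```

>>> drive_tool(
  plan=[
    [[0,0.2,0,-0.003,-0.002,0,-1],[0,0.2,0,-0.003,-0.002,0,-1],[0,0.2,0,-0.003,-0.002,0,-1],[0,0.2,0,-0.003,-0.002,0,-1],[0,0.2,0,-0.003,-0.002,0,-1],[0,0.2,2,-0.003,-0.002,0,-1],[0,0.2,5,-0.003,-0.002,0,-1],[0,0.2,8,-0.003,-0.002,0,-1],[0,0.2,9.3,-0.003,-0.002,0,-1],[0,0.2,9.3,-0.003,-0.002,0,-1]],
  ],
)

```text
t: 6.45
eef_pos: [0.6784, 0.001, -0.0011]
ee_rot: [179.6, 0.3, -63.7]
wrist_force: [0.3, 0.3, -0.5]
grip_width: 0.0879
```

>>> drive_tool(
  plan=[
    [[0,0,0,0,0,0,1],[0,0,0,0,0,0,1],[0,0,0,0,0,0,1],[0,0,0,0,0,0,1],[0,0,0,0,0,0,1],[0,0,0,0,0,0,1],[0,0,0,0,0,0,1],[0,0,0,0,0,0,1],[0,0,0,0,0,0,1],[0,0,0,0,0,0,1]],
  ],
  force=30,
)

```text
t: 7.45
eef_pos: [0.6799, 0.0009, 0.0011]
ee_rot: [179.8, 0.1, -63.7]
wrist_force: [1.5, -0.2, 1.1]
grip_width: 0.0161
```

Run:
```python
from h import *
save(camera('wrist'),'w4');save(camera('scene'),'s4');save(camera('side'),'d4')
s=state();print(s)
a=cv2.imread('pics/s4.png')[180:300,240:400];b=cv2.imread('pics/d4.png')[130:250,240:400]
cv2.imwrite('pics/m4.png',np.hstack([cv2.resize(a,None,fx=2.5,fy=2.5,interpolation=2),cv2.resize(b,None,fx=2.5,fy=2.5,interpolation=2)]))
```

```text
{'t': 7.6, 'qpos': array([-6.38277431e+00,  4.65059745e+01,  7.24630775e+01,  9.49331027e-03,
        6.12392599e+01,  5.73243067e+01]), 'qvel': array([ 0.03653622, -0.08985607,  0.07774822,  0.00850467, -0.049442  ,
       -0.09486932]), 'joint_torque': array([ 8.08798745e-05, -6.20846987e+01, -2.17184383e+01,  6.61365339e-02,
       -3.08452989e-02, -1.48032268e-04]), 'eef_pos': array([0.67985889, 0.00087562, 0.00109172]), 'ee_rot': array([ 1.79829139e+02,  1.19455185e-01, -6.37118420e+01]), 'wrist_force': array([-0.30241947, -0.11976386,  0.27814106]), 'ft_torque': array([-0.10224667,  0.12797539, -0.00942884]), 'grip_width': 0.0040414480137765845}
```

View pics/m4.png

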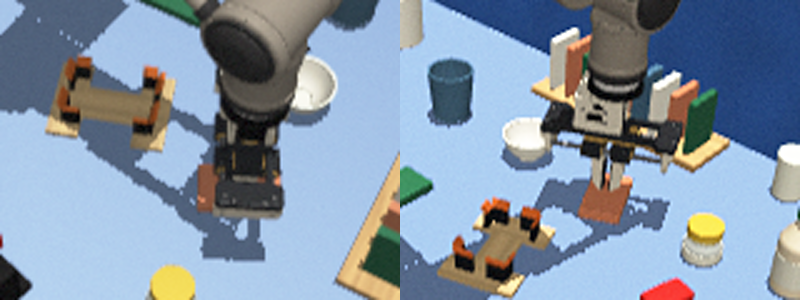

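View pics/w4.png

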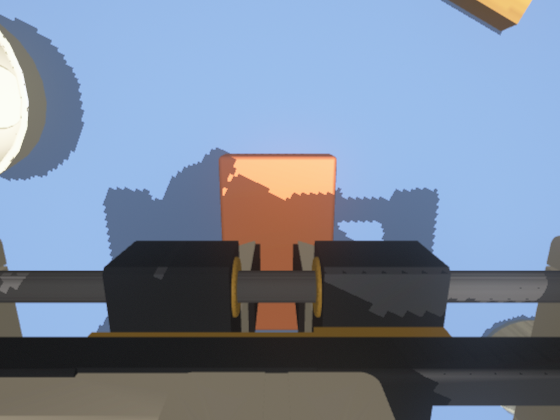

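Run:
```python
from h import *
import bench
print(bench.grip_depth, [x for x in dir(bench) if x[0]!='_'])
try: print(grip_depth())
except Exception as e: print(e)
T=np.array([.67986,.00088,.0011]);
def ov(img,c,x0,y0,w,h,k,name):
    a=cv2.resize(img[y0:y0+h,x0:x0+w],None,fx=k,fy=k,interpolation=2)
    for z,col in((0,(0,255,0)),(.019,(255,255,0)),(.06,(255,0,255))):
        u=proj(c,[T+[0,0,z]])[0]; cv2.circle(a,tuple(int((q-o+.5)*k) for q,o in zip(u,(x0,y0))),3,col,-1)
    uv=proj(c,pose((.6805,.002,np.radians(26.4)),box(.1,.06,0,.016)))
    for q in (uv[:4],uv[4:]): cv2.polylines(a,[np.int32((q-[x0,y0]+.5)*k)],True,(0,255,255),1)
    cv2.imwrite('pics/'+name+'.png',a)
ov(cv2.imread('pics/d4.png'),get_calibration('side'),280,140,90,90,6,'o_d')
ov(cv2.imread('pics/s4.png'),get_calibration('scene'),300,210,90,90,6,'o_s')
ov(cv2.imread('pics/w4.png'),get_calibration('wrist'),100,100,350,300,2,'o_w')
```

```text
0.0188 ['IKError', 'camera', 'get_calibration', 'grip_depth', 'hand_in', 'search_frame', 'spot_point', 'state']
'float' object is not callable
```

View pics/o_d.png

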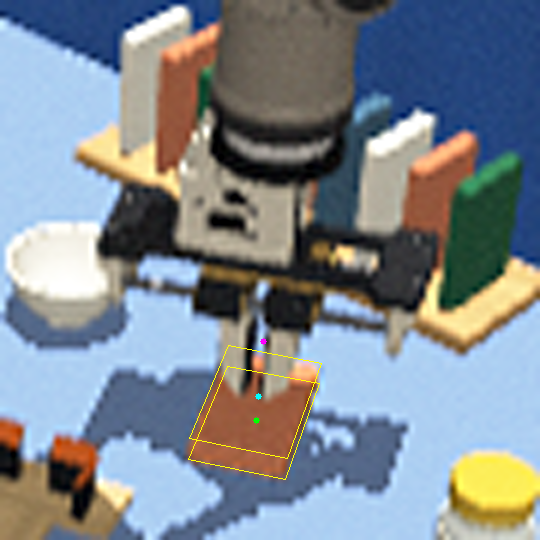

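View pics/o_w.png

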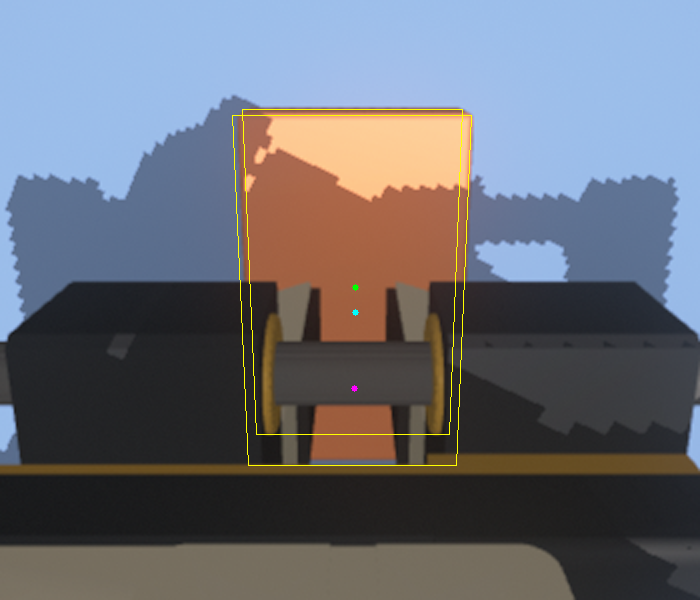

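>>> drive_tool(
  plan=[
    [[0,0,0,0,0,0,1],[0,0,0.1,0,0,0,1],[0,0,0.2,0,0,0,1],[0,0,0.2,0,0,0,1]],
  ],
  force=10,
)

```text
t: 8.0
eef_pos: [0.6797, 0.0009, -0.0011]
ee_rot: [179.8, 0.1, -63.7]
wrist_force: [-0.2, 0.6, -0.1]
grip_width: 0.0007
```

Run:
```python
from h import *
save(camera('wrist'),'w5');d=camera('side');save(d,'d5')
a=cv2.resize(d[140:230,280:370],None,fx=6,fy=6,interpolation=2); save(a,'d5c')
s=state();print(s['eef_pos'],s['grip_width'],s['wrist_force'])
```

```text
[ 0.67980006  0.00088762 -0.00099166] 0.00029593191824646566 [ 0.17572424  0.07496052 -0.29605834]
```

View pics/d5c.png

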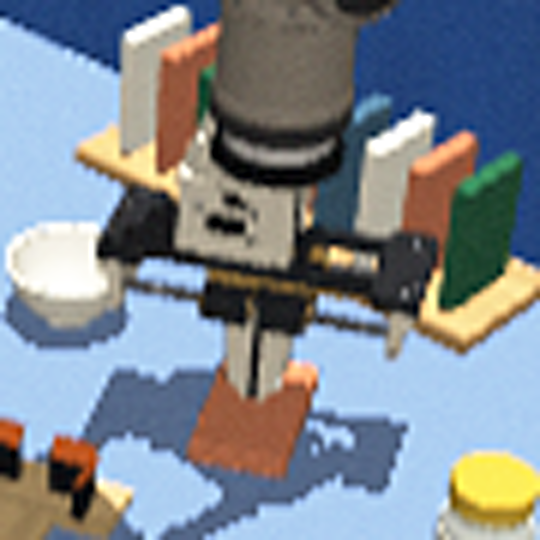

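View pics/w5.png

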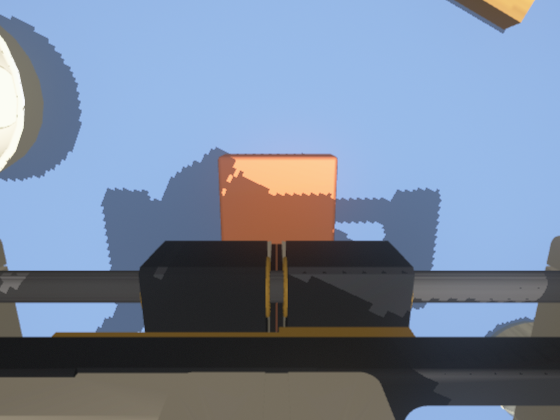

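Even shut, the fingertips show just on or above the tile, and no force registers at a reported TCP z of -1 mm. So the real tips sit well behind the reported TCP. I'll calibrate by touching down gently.

>>> drive_tool(
  plan=[
    [[0,0,0.1,0,0,0,1],[0,0,0.2,0,0,0,1],[0,0,0.2,0,0,0,1]],
  ],
)

```text
t: 8.4
eef_pos: [0.6797, 0.0009, -0.0031]
ee_rot: [179.8, 0.1, -63.7]
wrist_force: [-0.2, 0.1, -0.2]
grip_width: 0.0007
```

>>> drive_tool(
  plan=[
    [[0,0,0.1,0,0,0,1],[0,0,0.2,0,0,0,1],[0,0,0.2,0,0,0,1]],
  ],
)

```text
t: 8.7
eef_pos: [0.6797, 0.0009, -0.0051]
ee_rot: [179.8, 0.1, -63.7]
wrist_force: [-0.5, 0.0, 0.4]
grip_width: 0.0002
```

>>> drive_tool(
  plan=[
    [[0,0,0.1,0,0,0,1],[0,0,0.2,0,0,0,1],[0,0,0.2,0,0,0,1]],
  ],
)

```text
t: 9.0
eef_pos: [0.6797, 0.0009, -0.0071]
ee_rot: [179.8, 0.1, -63.7]
wrist_force: [-0.3, -0.5, -0.0]
grip_width: 0.0004
```

>>> drive_tool(
  plan=[
    [[0,0,0.1,0,0,0,1],[0,0,0.2,0,0,0,1],[0,0,0.2,0,0,0,1]],
  ],
)

```text
t: 9.3
eef_pos: [0.6797, 0.0009, -0.0091]
ee_rot: [179.8, 0.1, -63.7]
wrist_force: [-0.5, -0.8, -0.6]
grip_width: 0.0002
```

Run:
```python
from h import *
d=camera('side');s=camera('scene');save(s,'s6');save(d,'d6')
save(np.hstack([cv2.resize(d[170:230,290:350],None,fx=6,fy=6,interpolation=2),cv2.resize(s[220:280,300:360],None,fx=6,fy=6,interpolation=2)]),'d6c')
s=state();print(s['eef_pos'],s['grip_width'],s['wrist_force'])
```

```text
[ 0.67982853  0.00089541 -0.00891029] 0.0004617093093430382 [-0.20825604 -0.51213344  0.03642583]
```

View pics/d6c.png

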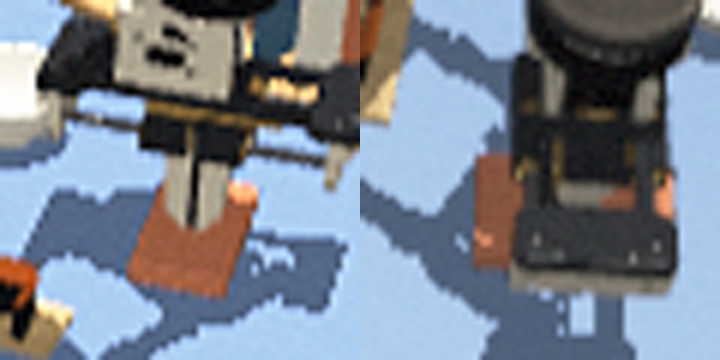

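Run:
```python
from h import *
c=get_calibration('side')
for z in(0,.01,.016,.02,.03): print(z,proj(c,[[.6798,.0009,z]])[0].round(1))
c=get_calibration('wrist');print(c['position'])
```

```text
0 [322.2 209.8]
0.01 [322.4 207.7]
0.016 [322.5 206.4]
0.02 [322.6 205.5]
0.03 [322.8 203.4]
[0.74054748 0.03097669 0.1766489 ]
```

>>> drive_tool(
  plan=[
    [[0,0,0.1,0,0,0,1],[0,0,0.2,0,0,0,1],[0,0,0.2,0,0,0,1]],
  ],
)

```text
t: 9.7
eef_pos: [0.6797, 0.0009, -0.0111]
ee_rot: [179.8, 0.1, -63.7]
wrist_force: [0.0, -0.2, 0.2]
grip_width: 0.0002
```

>>> drive_tool(
  plan=[
    [[0,0,0.1,0,0,0,1],[0,0,0.2,0,0,0,1],[0,0,0.2,0,0,0,1]],
  ],
)

```text
t: 10.0
eef_pos: [0.6799, 0.0009, -0.0113]
ee_rot: [179.9, 0.1, -63.7]
wrist_force: [-3.7, -0.4, 9.0]
grip_width: 0.0005
```

Contact with the tile top came at a reported z of -11 mm, so the real tips lie about 27 mm behind the reported TCP. I'll back off, open, go down to about -22 mm and grip there.

>>> drive_tool(
  plan=[
    [[0,0,-2,0,0,0,-1],[0,0,-5,0,0,0,-1],[0,0,-5,0,0,0,-1],[0,0,-5,0,0,0,-1],[0,0,-5,0,0,0,-1],[0,0,-5,0,0,0,-1],[0,0,-5,0,0,0,-1],[0,0,-5,0,0,0,-1],[0,0,-5,0,0,0,-1],[0,0,-5,0,0,0,-1]],
  ],
)

```text
t: 11.0
eef_pos: [0.68, 0.0009, 0.037]
ee_rot: [179.8, 0.1, -63.7]
wrist_force: [0.3, -0.0, -1.1]
grip_width: 0.0758
```

>>> drive_tool(
  plan=[
    [[0,0,0,0,0,0,-1],[0,0,0,0,0,0,-1],[0,0,0,0,0,0,-1],[0,0,0,0,0,0,-1]],
  ],
)

```text
t: 11.4
eef_pos: [0.68, 0.0008, 0.0372]
ee_rot: [179.8, 0.1, -63.7]
wrist_force: [-0.3, -1.0, -0.5]
grip_width: 0.0918
```

```bash
python3 - <<'E'
from h import *
s=state(); c=get_calibration('wrist'); im=camera('wrist'); save(im,'w7'); d=camera('side'); save(d[150:230,260:370].repeat(5,0).repeat(5,1),'d7')
i=cv2.imread('pics/w7.png'); h=cv2.cvtColor(i,cv2.COLOR_BGR2HSV)
m=roi((h[...,0]<18)&(h[...,1]>70)&(h[...,2]>40),(276,200),100); g=np.zeros(m.shape,np.uint8); g[236:]=1; m[236:]=0
x,f=fit([(c,m,g)],lambda c,v,s:sil_box(c,v,(.1,.06,0,.016),s),[.6812,.0022,np.radians(26.3)]); print(x[:2].round(4),np.degrees(x[2]).round(2),f,m.sum())
E
python3 go.py .6805 .002 -.022 -63.6
```

```text
[0.6808 0.0014] 26.3 0.015862704515583248 8143
t 11.5 pos [0.68   0.0009 0.0371] [ 1.7983e+02  1.2000e-01 -6.3710e+01] w 0.0919 F [0.  0.4 0.1]
shift cm [-0.07 -0.11  5.91] rot [ 0.0029  0.002  -0.002 ]
```

View pics/w7.png

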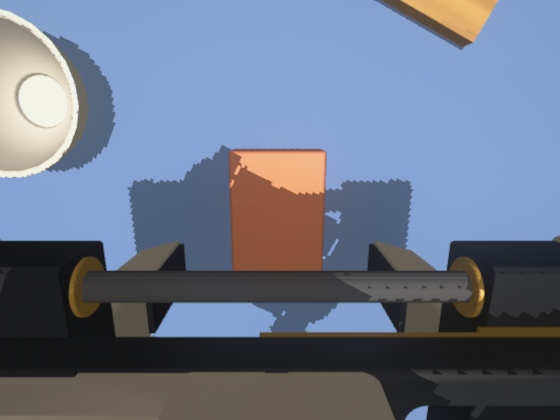

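View pics/d7.png

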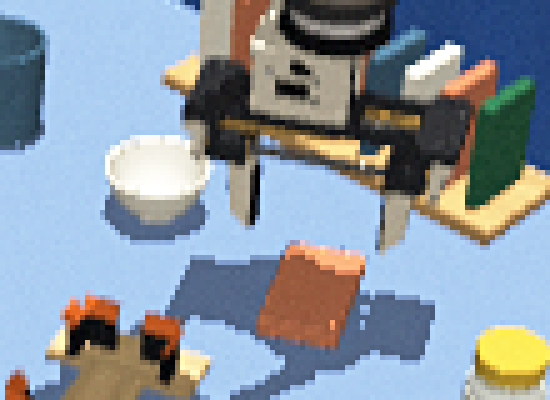

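>>> drive_tool(
  plan=[
    [[0,-0.1,2,0.002,0.001,0,-1],[0,-0.1,3.5,0.002,0.001,0,-1],[0,-0.1,4.5,0.002,0.001,0,-1],[0,-0.1,5,0.002,0.001,0,-1],[0,-0.1,5.4,0.002,0.001,0,-1],[0,-0.1,5.6,0.002,0.001,0,-1],[0,-0.1,5.7,0.002,0.001,0,-1],[0,-0.1,5.8,0.002,0.001,0,-1],[0,-0.1,5.8,0.002,0.001,0,-1]],
  ],
)

```text
t: 12.4
eef_pos: [0.6808, 0.0013, -0.0206]
ee_rot: [180.0, 0.0, -63.7]
wrist_force: [-0.5, 0.4, -0.4]
grip_width: 0.0917
```

>>> drive_tool(
  plan=[
    [[0,0,0,0,0,0,1],[0,0,0,0,0,0,1],[0,0,0,0,0,0,1],[0,0,0,0,0,0,1],[0,0,0,0,0,0,1],[0,0,0,0,0,0,1],[0,0,0,0,0,0,1],[0,0,0,0,0,0,1]],
  ],
  force=30,
)

```text
t: 13.2
eef_pos: [0.6807, 0.0013, -0.0208]
ee_rot: [180.0, 0.1, -63.7]
wrist_force: [1.2, 0.3, -0.2]
grip_width: 0.0598
```

Gripped: the opening is 59.8 mm. Now lift and carry over the jig.

>>> drive_tool(
  plan=[
    [[0,0,-3,0,0,0,1],[0,0,-7,0,0,0,1],[0,0,-8,0,0,0,1],[-11.55,16.14,-8,0,0,0.124,1],[-11.55,16.14,-8,0,0,0.124,1],[-11.55,16.14,-8,0,0,0.124,1],[-11.55,16.14,-8,0,0,0.124,1],[-11.55,16.14,-8,0,0,0.124,1],[-11.55,16.14,-8,0,0,0.124,1],[-11.55,16.14,-8,0,0,0.124,1]],
  ],
)

```text
t: 14.2
eef_pos: [0.4864, 0.0331, 0.0595]
ee_rot: [-180.0, 0.0, -70.8]
wrist_force: [0.1, 0.0, -2.2]
grip_width: 0.0596
```

```bash
python3 go.py .4849 .0333 -.0125 -70.83;  python3 - <<'E'
from h import *
import pickle
c=get_calibration('wrist');pickle.dump(c,open('pics/w8.pkl','wb'));im=camera('wrist'); save(im,'w8')
E
```

```text
t 14.2 pos [0.4864 0.0331 0.0595] [-1.7996e+02  1.0000e-02 -7.0830e+01] w 0.0596 F [ 0.1  0.  -2.2]
shift cm [-0.07  0.15  7.2 ] rot [-0.0007  0.0001  0.    ]
```

View pics/w8.png

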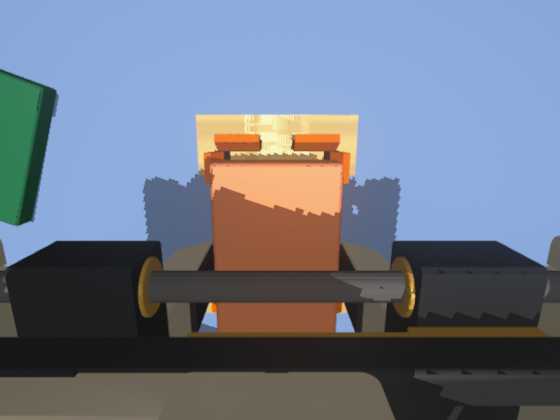

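Run:
```python
from h import *
import pickle
c=pickle.load(open('pics/w8.pkl','rb'))
i=cv2.imread('pics/w8.png'); h=cv2.cvtColor(i,cv2.COLOR_BGR2HSV)
m=((h[...,0]<14)&(h[...,1]>70)&(h[...,2]>40)).astype(np.uint8); m[:160]=0;m[:,:209]=0;m[:,345:]=0
g=np.zeros(m.shape,np.uint8); g[240:]=1; m[240:]=0; g[:,:212]=1;g[:,343:]=1; g[:158]=1
for z in(.0775,.0803,.083):
  x,f=fit([(c,m,g)],lambda c,v,s:sil_box(c,v,(.1,.06,z,z+.016),s),[.4864,.0331,np.radians(19.2)]); print(z,x[:2].round(4),np.degrees(x[2]).round(2),f,m.sum())
```

```text
0.0775 [0.4864 0.0336] 19.24 0.15844460483579936 8920
0.0803 [0.4865 0.0342] 19.27 0.1585386361725385 8920
0.083 [0.4903 0.0364] 18.6 0.17803707371962052 8920
```

>>> drive_tool(
  plan=[
    [[-0.05,0.13,1.5,0,0,0,1],[-0.05,0.13,3,0,0,0,1],[-0.05,0.13,3.5,0,0,0,1],[-0.05,0.13,4.5,0,0,0,1],[-0.05,0.13,5.3,0,0,0,1],[-0.05,0.13,6,0,0,0,1],[-0.05,0.13,6.5,0,0,0,1],[-0.05,0.13,6.8,0,0,0,1],[-0.05,0.13,7,0,0,0,1],[-0.05,0.13,7,0,0,0,1]],
  ],
)

```text
t: 15.25
eef_pos: [0.4835, 0.0334, -0.0107]
ee_rot: [179.9, 0.1, -70.8]
wrist_force: [0.3, -1.1, -1.9]
grip_width: 0.0596
```

```bash
python3 go.py .4849 .0333 -.0125 -70.83;  python3 - <<'E'
from h import *
im=camera('wrist'); save(im,'w9')
E
```

```text
t 15.25 pos [ 0.4835  0.0334 -0.0107] [ 1.7994e+02  5.0000e-02 -7.0810e+01] w 0.0596 F [ 0.3 -1.1 -1.9]
shift cm [ 0.06 -0.13  0.18] rot [0.0011 0.0009 0.0003]
```

View pics/w9.png

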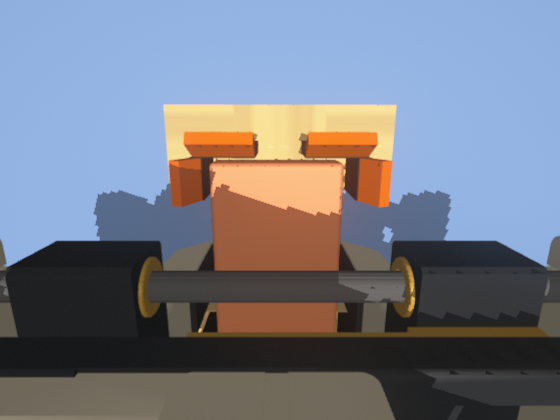

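>>> drive_tool(
  plan=[
    [[0.05,-0.1,0.1,0,0,0,1],[0.05,-0.1,0.16,0,0,0,1],[0.05,-0.1,0.16,0,0,0,1],[0.05,-0.1,0.16,0,0,0,-1],[0.05,-0.1,0.16,0,0,0,-1],[0.05,-0.1,0.16,0,0,0,-1],[0.05,-0.1,0.16,0,0,0,-1],[0.05,-0.1,0.16,0,0,0,-1],[0.05,-0.1,-3,0,0,0,-1],[0.05,-0.1,-8,0,0,0,-1]],
  ],
)

```text
t: 16.3
eef_pos: [0.4824, 0.0334, 0.068]
ee_rot: [179.6, 0.2, -70.8]
wrist_force: [0.6, 0.3, -0.1]
grip_width: 0.0923
```

```bash
python3 go.py .421 .0113 .2 -70.83
```

```text
t 16.3 pos [0.4824 0.0334 0.068 ] [179.58   0.22 -70.83] w 0.0923 F [ 0.6  0.3 -0.1]
shift cm [  0.02   6.62 -13.15] rot [0.0074 0.0038 0.0001]
```

>>> drive_tool(
  plan=[
    [[0,0,-4,0.003,0.002,0,-1],[0,3.3,-8,0.003,0.002,0,-1],[0,6.6,-12,0.003,0.002,0,-1],[0,6.6,-13,0.003,0.002,0,-1],[0,6.6,-13,0.003,0.002,0,-1]],
  ],
)

```text
t: 16.8
eef_pos: [0.4233, 0.0111, 0.2018]
ee_rot: [-179.6, -0.2, -70.9]
wrist_force: [-0.8, 0.1, -0.6]
grip_width: 0.0915
```

```bash
cat > chk.py <<'E'
from h import *
import sys
n=sys.argv[1]
c=get_calibration('wrist');im=camera('wrist'); save(im,n)
i=cv2.imread(f'pics/{n}.png'); h=cv2.cvtColor(i,cv2.COLOR_BGR2HSV)
uv=proj(c,[[.485,.0333,.02]])[0]; print(uv)
m=roi((h[...,0]<35)&(h[...,1]>40)&(h[...,2]>50),uv,110); g=np.zeros(m.shape,np.uint8); 
# jig: ignore inside of tile/guides region
gi=fi=np.zeros((420*S,560*S),np.uint8); fillc(gi,cv2.convexHull(proj(c,pose((.4849,.0333,np.radians(19.17)),box(.125,.085,.008,.045))).astype(np.float32))[:,0]); gi=cv2.resize(gi,(560,420),interpolation=0)
gi[238:]=1; m[238:]=0
x,f=fit([(c,m,gi)],sil_jig,[.4849,.0333,np.radians(19.2)]); print('jig',x[:2].round(4),np.degrees(x[2]).round(2),f)
a=cv2.resize(i,None,fx=4,fy=4,interpolation=2)
for z,col in((.024,(0,255,0)),):
    q=proj(c,pose(x,box(.1,.06,.008,.024)))[4:]; cv2.polylines(a,[np.int32((q+.5)*4)],True,col,1)
u=(uv*4).astype(int); cv2.imwrite(f'pics/{n}o.png',a[max(0,u[1]-290):u[1]+290,u[0]-300:u[0]+300])
E
python3 chk.py w10; python3 go.py .41 -.232 .22 -105
```

```text
[275.6232854  126.67441306]
jig [0.4847 0.0331] 19.22 0.03190100302688592
t 16.85 pos [0.4229 0.0114 0.2002] [-1.7975e+02 -1.3000e-01 -7.0840e+01] w 0.092 F [ 0.2  0.3 -0.6]
shift cm [22.57  9.2  -1.97] rot [-0.0049 -0.0009  0.5963]
```

View pics/w10o.png

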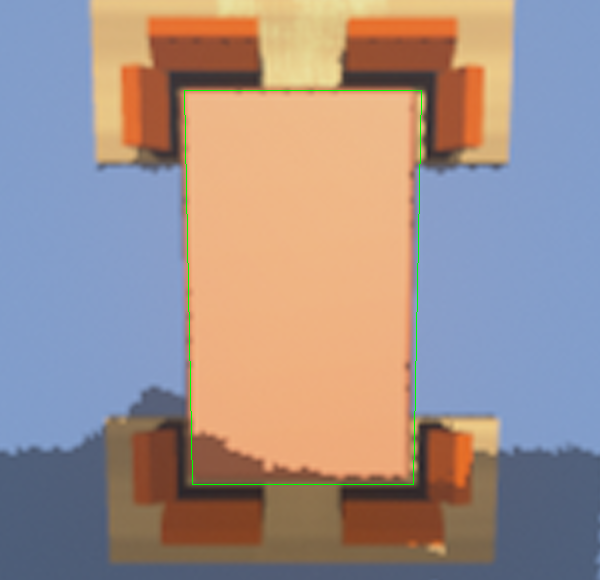

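The tile lies flat between the guides, within about 1 mm of the model outline. Next I look at the stamp.

>>> drive_tool(
  plan=[
    [[22.6,9.2,-2,-0.005,-0.001,0.596,-1],[22.6,9.2,-2,-0.005,-0.001,0.596,-1],[22.6,9.2,-2,-0.005,-0.001,0.596,-1],[22.6,9.2,-2,-0.005,-0.001,0.596,-1],[22.6,9.2,-2,-0.005,-0.001,0.596,-1],[22.6,9.2,-2,-0.005,-0.001,0.596,-1],[22.6,9.2,-2,-0.005,-0.001,0.596,-1]],
  ],
)

```text
t: 17.55
eef_pos: [0.4094, -0.2324, 0.2175]
ee_rot: [179.6, 0.1, -105.1]
wrist_force: [-0.2, 1.1, 0.2]
grip_width: 0.0914
```

```bash
cat > st.py <<'E'
from h import *
import sys
n=sys.argv[1]
c=get_calibration('wrist');im=camera('wrist'); save(im,n)
i=cv2.imread(f'pics/{n}.png'); h=cv2.cvtColor(i,cv2.COLOR_BGR2HSV)
uv=proj(c,[[.476,-.249,.118]])[0]; print(uv)
m=roi(red(h),uv,80); print(m.sum())
x,f=fit([(c,m,None)],lambda c,v,s:sil_box(c,v,(.056,.034,.09,.118),s),[.476,-.249,None]); print('head',x[:2].round(4),np.degrees(x[2]).round(2),f)
a=cv2.resize(i,None,fx=2,fy=2,interpolation=2)[0:520,200:900]
for d,col in(((.056,.034,.09,.118),(0,255,0)),((.1,.06,0,.014),(0,255,255))):
    q=proj(c,pose(x,box(*d))); 
    for k in(q[:4],q[4:]): cv2.polylines(a,[np.int32((k+.5)*2-[200,0])],True,col,1)
cv2.imwrite(f'pics/{n}o.png',a)
E
python3 st.py w11; python3 go.py .476 -.249 .2 -105
```

```text
[275.74011995 120.65232967]
2760
head [ 0.4756 -0.2478] -15.11 0.07493139493474665
t 17.6 pos [ 0.4095 -0.2314  0.2178] [ 1.7966e+02  9.0000e-02 -1.0498e+02] w 0.092 F [-0.5  0.   0.1]
shift cm [-0.01 -6.89  1.74] rot [0.0059 0.0016 0.0004]
```

View pics/w11o.png

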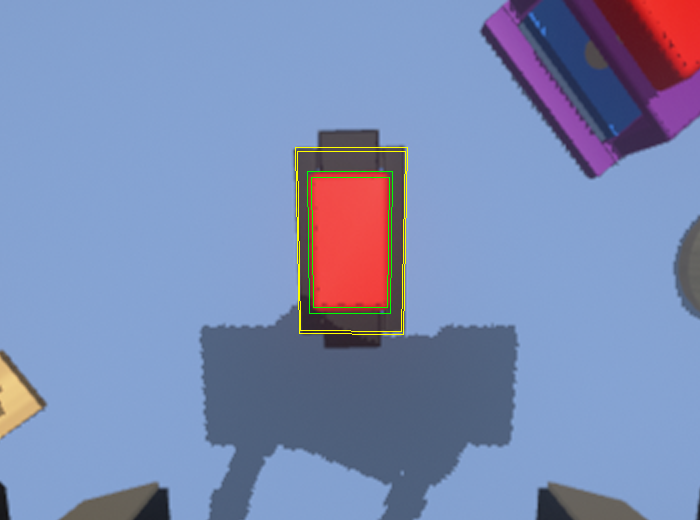

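>>> drive_tool(
  plan=[
    [[-0.1,-6.8,2,0.004,0.001,0.002,-1],[-0.1,-6.8,4,0.004,0.001,0.002,-1],[-0.1,-6.8,5,0.004,0.001,0.002,-1],[-0.1,-6.8,8,0.004,0.001,0.002,-1],[-0.1,-6.8,11,0.004,0.001,0.002,-1],[-0.1,-6.8,13,0.004,0.001,0.002,-1],[-0.1,-6.8,14.5,0.004,0.001,0.002,-1],[-0.1,-6.8,14.5,0.004,0.001,0.002,-1],[-0.1,-6.8,14.5,0.004,0.001,0.002,-1]],
  ],
)

```text
t: 18.5
eef_pos: [0.4752, -0.2477, 0.0748]
ee_rot: [-180.0, -0.1, -105.0]
wrist_force: [0.9, -0.4, 0.6]
grip_width: 0.0915
```

```bash
python3 go.py .4756 -.2478 .072 -105.1
python3 - <<'E'
from h import *
im=camera('wrist'); save(im,'w12'); d=camera('side'); save(d[180:300,290:410].repeat(5,0).repeat(5,1),'d12')
E
```

```text
t 18.5 pos [ 0.4752 -0.2477  0.0748] [-1.7996e+02 -6.0000e-02 -1.0501e+02] w 0.0915 F [ 0.9 -0.4  0.6]
shift cm [-0.01 -0.04  0.28] rot [-0.0007 -0.0011  0.0016]
```

View pics/w12.png

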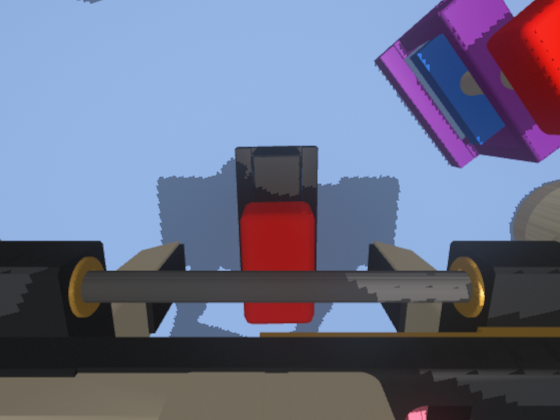

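View pics/d12.png

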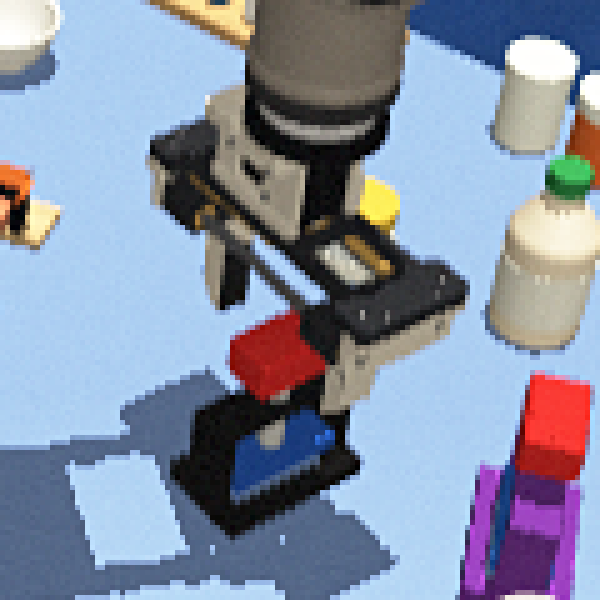

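>>> drive_tool(
  plan=[
    [[0,0,0.2,0,0,0.002,1],[0,0,0.2,0,0,0.002,1],[0,0,0.2,0,0,0.002,1],[0,0,0.2,0,0,0.002,1],[0,0,0.2,0,0,0.002,1],[0,0,0.2,0,0,0.002,1],[0,0,0.2,0,0,0.002,1],[0,0,0.2,0,0,0.002,1],[0,0,0.2,0,0,0.002,1],[0,0,0.2,0,0,0.002,1]],
  ],
  force=30,
)

```text
t: 19.6
eef_pos: [0.4754, -0.2487, 0.0723]
ee_rot: [-179.9, -0.1, -105.2]
wrist_force: [0.6, 0.4, 0.1]
grip_width: 0.0337
```

>>> drive_tool(
  plan=[
    [[0,0,0,0,0,0,1],[0,0,0,0,0,0,1],[0,0,0,0,0,0,1],[0,0,0,0,0,0,1]],
  ],
)

```text
t: 20.0
eef_pos: [0.4754, -0.2487, 0.0723]
ee_rot: [-179.9, -0.1, -105.2]
wrist_force: [0.3, -0.3, -1.1]
grip_width: 0.0338
```

>>> drive_tool(
  plan=[
    [[0,0,-2,0,0,0,1],[0,0,-5,0,0,0,1],[0,0,-7,0,0,0,1],[-4,1,-7,0,0,-0.1,1],[-8,1.9,-7,0,0,-0.2,1],[-12,2.8,-7,0,0,-0.3,1],[-16,3.8,-7,0,0,-0.4,1],[-20,4.7,-7,0,0,-0.5,1],[-24,5.7,-7,0,0,-0.6,1],[-27.4,6.5,-7,0,0,-0.6,1]],
  ],
)

```text
t: 21.0
eef_pos: [0.4835, 0.035, 0.1414]
ee_rot: [179.9, -0.1, -70.6]
wrist_force: [0.8, -0.3, -3.7]
grip_width: 0.0338
```

>>> drive_tool(
  plan=[
    [[0,0,0,0,0,0,1],[0,0,0,0,0,0,1],[0,0,0,0,0,0,1]],
  ],
)

```text
t: 21.3
eef_pos: [0.4842, 0.0322, 0.1416]
ee_rot: [180.0, -0.1, -70.8]
wrist_force: [1.4, -0.5, -3.4]
grip_width: 0.0337
```

```bash
python3 go.py .4848 .0332 .0963 -70.8
python3 - <<'E'
from h import *
import pickle
c=get_calibration('wrist');pickle.dump(c,open('pics/w13.pkl','wb'))
im=camera('wrist'); save(im,'w13'); d=camera('side'); save(d,'d13'); d=camera('scene'); save(d,'s13')
a=cv2.imread('pics/d13.png')[170:260,230:330];b=cv2.imread('pics/s13.png')[160:250,240:340]
cv2.imwrite('pics/m13.png',np.hstack([cv2.resize(a,None,fx=4,fy=4,interpolation=2),cv2.resize(b,None,fx=4,fy=4,interpolation=2)]))
E
```

```text
t 21.3 pos [0.4842 0.0322 0.1416] [ 1.7997e+02 -1.0000e-01 -7.0850e+01] w 0.0337 F [ 1.4 -0.5 -3.4]
shift cm [-0.09 -0.09  4.53] rot [ 0.0006 -0.0018 -0.0008]
```

View pics/w13.png

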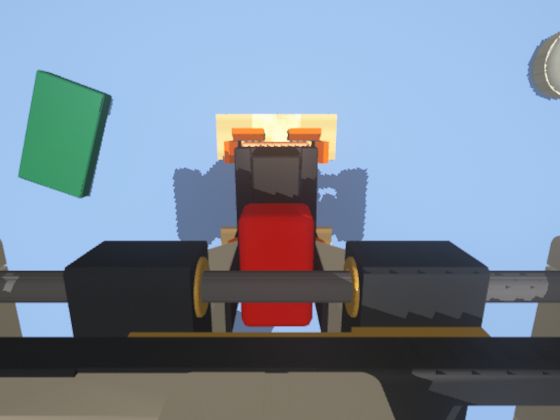

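View pics/m13.png

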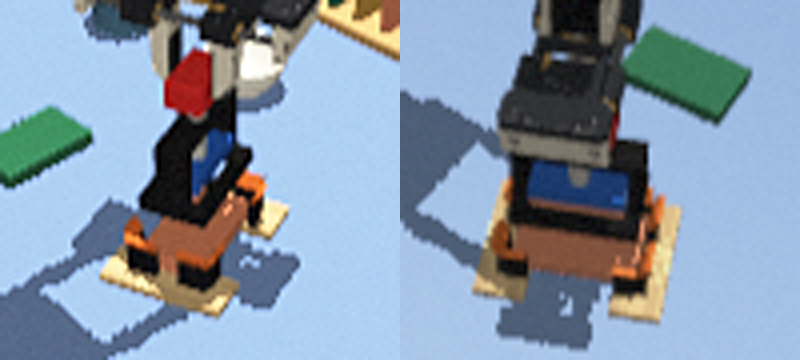

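Run:
```python
from h import *
import pickle
c=pickle.load(open('pics/w13.pkl','rb')); i=cv2.imread('pics/w13.png'); k=5
a=cv2.resize(i[100:245,210:345],None,fx=k,fy=k,interpolation=2)
for d,col in(((.1,.06,.0693,.0833),(0,255,255)),((.056,.034,.1593,.1873),(0,255,0))):
    q=proj(c,pose((.4842,.0322,np.radians(19.15)),box(*d)))
    for p in(q[:4],q[4:]): cv2.polylines(a,[np.int32((p+.5-[210,100])*k)],True,col,1)
q=proj(c,pose((.4848,.0332,np.radians(19.2)),box(.15,.11,0,.008)))[4:]; cv2.polylines(a,[np.int32((q+.5-[210,100])*k)],True,(255,0,255),1)
cv2.imwrite('pics/w13o.png',a[:600])
```

```text
(no output)
```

View pics/w13o.png

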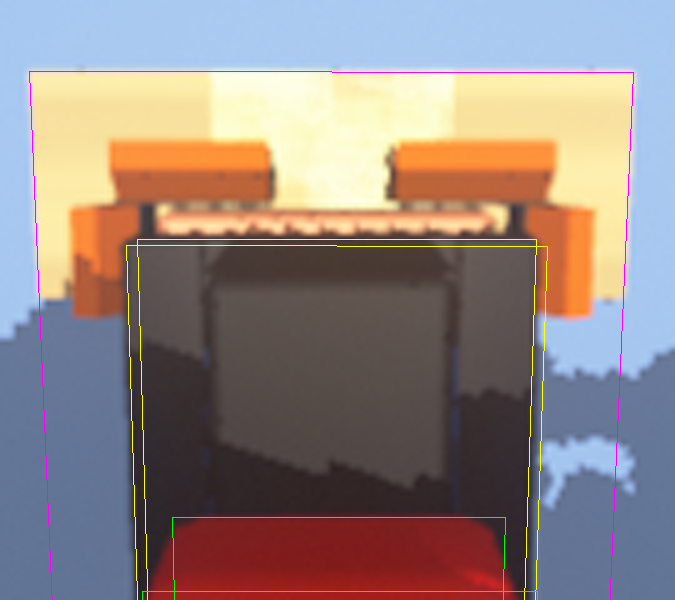

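>>> drive_tool(
  plan=[
    [[-0.03,-0.03,1,0,0,0,1],[-0.03,-0.03,1.8,0,0,0,1],[-0.03,-0.03,2.3,0,0,0,1],[-0.03,-0.03,2.8,0,0,0,1],[-0.03,-0.03,3.3,0,0,0,1],[-0.03,-0.03,3.7,0,0,0,1],[-0.03,-0.03,4,0,0,0,1],[-0.03,-0.03,4.2,0,0,0,1],[-0.03,-0.03,4.2,0,0,0,1]],
  ],
)

```text
t: 22.35
eef_pos: [0.4846, 0.0332, 0.0997]
ee_rot: [-180.0, -0.1, -70.8]
wrist_force: [-0.3, 0.4, -4.2]
grip_width: 0.0336
```

```bash
python3 go.py .4848 .0332 .0963 -70.8
python3 - <<'E'
from h import *
im=camera('wrist'); save(im,'w14')
E
```

```text
t 22.35 pos [0.4846 0.0332 0.0997] [-1.800e+02 -9.000e-02 -7.082e+01] w 0.0336 F [-0.3  0.4 -4.2]
shift cm [ 0.01 -0.02  0.34] rot [-0.     -0.0016 -0.0003]
```

View pics/w14.png

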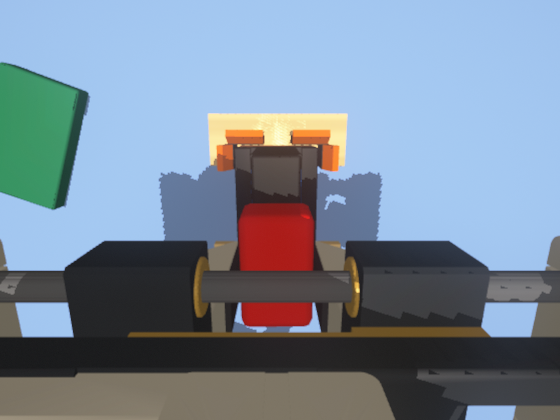

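>>> drive_tool(
  plan=[
    [[0,0,0.15,0,0,0,1],[0,0,0.3,0,0,0,1],[0,0,0.32,0,0,0,1],[0,0,0.32,0,0,0,1]],
  ],
)

```text
t: 22.8
eef_pos: [0.4848, 0.0331, 0.0969]
ee_rot: [-180.0, -0.1, -70.8]
wrist_force: [1.2, 0.8, -2.4]
grip_width: 0.0336
```

```bash
python3 go.py .4848 .0332 .0963 -70.8
```

```text
t 22.8 pos [0.4848 0.0331 0.0969] [-1.7996e+02 -1.1000e-01 -7.0820e+01] w 0.0336 F [ 1.2  0.8 -2.4]
shift cm [-0.01  0.    0.06] rot [-0.0007 -0.0019 -0.0004]
```

Force is easing, so the foot is touching. Lower another 0.5 mm, release and rise.

>>> drive_tool(
  plan=[
    [[0,0,0.05,0,0,0,1],[0,0,0.05,0,0,0,1],[0,0,0.05,0,0,0,-1],[0,0,0.05,0,0,0,-1],[0,0,0.05,0,0,0,-1],[0,0,0.05,0,0,0,-1],[0,0,0.05,0,0,0,-1],[0,0,-2,0,0,0,-1],[0,0,-6,0,0,0,-1],[0,0,-8,0,0,0,-1]],
  ],
)

```text
t: 23.8
eef_pos: [0.4856, 0.0332, 0.1792]
ee_rot: [-179.8, -0.2, -70.8]
wrist_force: [1.0, 0.7, 0.0]
grip_width: 0.0906
```

>>> drive_tool(
  plan=[
    [[0,6.5,-4,0,0,0,1],[0,6.5,-5,0,0,0,1],[0,6.5,-5,0,0,0,1],[0,6.5,-5,0,0,0,1],[0,6.5,-5,0,0,0,1],[0,6.5,-5,0,0,0,1]],
  ],
)

```text
t: 24.4
eef_pos: [0.4232, 0.0122, 0.2256]
ee_rot: [179.9, -0.0, -70.8]
wrist_force: [1.2, 0.8, -0.4]
grip_width: 0.0486
```

```bash
cat > st2.py <<'E'
from h import *
import sys
n=sys.argv[1]
c=get_calibration('wrist');im=camera('wrist'); save(im,n)
i=cv2.imread(f'pics/{n}.png'); h=cv2.cvtColor(i,cv2.COLOR_BGR2HSV)
uv=proj(c,[[.4848,.0332,.142]])[0]
m=roi(red(h),uv,60); print(m.sum())
x,f=fit([(c,m,None)],lambda c,v,s:sil_box(c,v,(.056,.034,.114,.142),s),[.4848,.0332,np.radians(19.2)]); print('head',x[:2].round(4),np.degrees(x[2]).round(2),f)
k=3;a=cv2.resize(i[40:240,180:380],None,fx=k,fy=k,interpolation=2)
for v,d,col in((x,(.056,.034,.114,.142),(0,255,0)),((.4848,.0332,np.radians(19.2)),(.1,.06,.024,.038),(0,255,255)),((.4848,.0332,np.radians(19.2)),(.15,.11,0,.008),(255,0,255))):
    q=proj(c,pose(v,box(*d)))[4:]
    cv2.polylines(a,[np.int32((q+.5-[180,40])*k)],True,col,1)
cv2.imwrite(f'pics/{n}o.png',a)
for nn in('side','scene'): save(camera(nn),n+nn)
a=cv2.imread(f'pics/{n}side.png')[170:260,230:330];b=cv2.imread(f'pics/{n}scene.png')[160:250,240:340]
cv2.imwrite(f'pics/{n}m.png',np.hstack([cv2.resize(a,None,fx=4,fy=4,interpolation=2),cv2.resize(b,None,fx=4,fy=4,interpolation=2)]))
E
python3 st2.py w15; python3 go.py .4848 .0332 .15 -70.8
```

```text
3073
head [0.4852 0.0338] 20.35 0.07119906252362596
t 24.55 pos [0.4232 0.0122 0.2259] [ 1.7994e+02 -6.0000e-02 -7.0800e+01] w 0.0362 F [ 0.3  0.4 -0.7]
shift cm [ 0.03 -6.52  7.59] rot [ 0.0011 -0.001  -0.    ]
```

View pics/w15o.png

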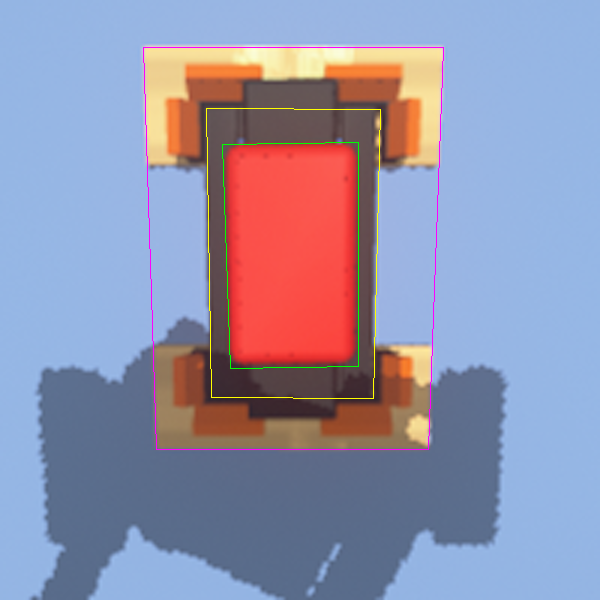

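View pics/w15m.png

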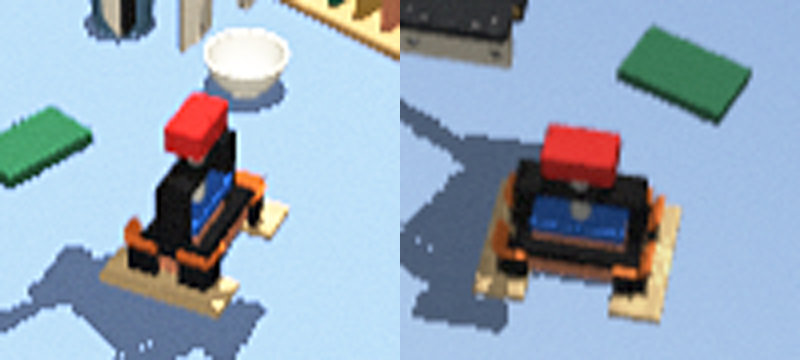

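The stamp stands squarely between the guides with its head up. I'll shut the fingers and move above the head centre.

>>> drive_tool(
  plan=[
    [[0,-3.3,0,0,0,0,1],[0,-6.5,0,0,0,0,1],[0,-6.5,4,0,0,0,1],[0,-6.5,7.6,0,0,0,1],[0,-6.5,7.6,0,0,0,1],[0,-6.5,7.6,0,0,0,1],[0,-6.5,7.6,0,0,0,1]],
  ],
)

```text
t: 25.25
eef_pos: [0.4859, 0.0331, 0.1525]
ee_rot: [-179.8, -0.2, -70.8]
wrist_force: [0.2, 0.8, -0.4]
grip_width: 0.0004
```

```bash
python3 go.py .4848 .0332 .118 -70.8
```

```text
t 25.25 pos [0.4859 0.0331 0.1525] [-1.7982e+02 -1.7000e-01 -7.0820e+01] w 0.0004 F [ 0.2  0.8 -0.4]
shift cm [-0.05  0.11  3.45] rot [-0.0032 -0.003  -0.0004]
```

>>> drive_tool(
  plan=[
    [[0,0,1,0,0,0,1],[0,0,2,0,0,0,1],[0,0,2.8,0,0,0,1],[0,0,3.3,0,0,0,1],[0,0,3.7,0,0,0,1],[0,0,4.1,0,0,0,1],[0,0,4.5,0,0,0,1],[0,0,4.5,0,0,0,1]],
  ],
)

```text
t: 26.05
eef_pos: [0.4844, 0.0332, 0.1059]
ee_rot: [180.0, -0.1, -70.8]
wrist_force: [-3.4, 0.3, 7.7]
grip_width: 0.0004
```

```bash
python3 go.py .4848 .0332 .098 -70.8
python3 - <<'E'
from h import *
save(camera('wrist'),'w16');n='w16'
for nn in('side','scene'): save(camera(nn),n+nn)
a=cv2.imread(f'pics/{n}side.png')[170:260,230:330];b=cv2.imread(f'pics/{n}scene.png')[160:250,240:340]
cv2.imwrite(f'pics/{n}m.png',np.hstack([cv2.resize(a,None,fx=4,fy=4,interpolation=2),cv2.resize(b,None,fx=4,fy=4,interpolation=2)]))
E
```

```text
t 26.05 pos [0.4844 0.0332 0.1059] [ 1.800e+02 -1.000e-01 -7.081e+01] w 0.0004 F [-3.4  0.3  7.7]
shift cm [ 0.01 -0.04  0.79] rot [ 0.     -0.0017 -0.0002]
```

View pics/w16m.png

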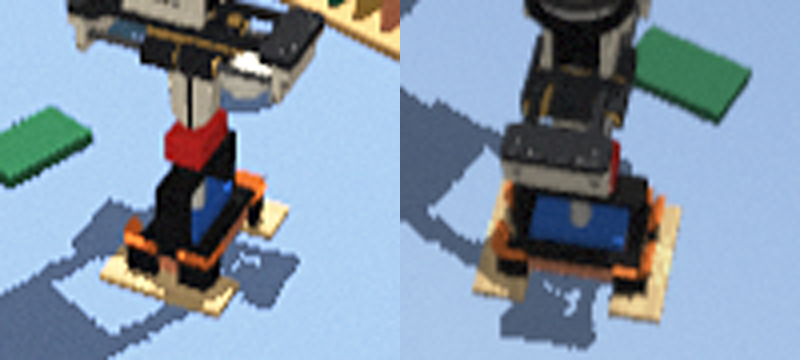

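>>> drive_tool(
  plan=[
    [[0,0,0.3,0,0,0,1],[0,0,0.6,0,0,0,1],[0,0,0.8,0,0,0,1],[0,0,0.9,0,0,0,1],[0,0,0.95,0,0,0,1],[0,0,0.95,0,0,0,1]],
  ],
)

```text
t: 26.8
eef_pos: [0.4845, 0.0332, 0.0972]
ee_rot: [-180.0, -0.1, -70.8]
wrist_force: [-5.2, -0.1, 12.0]
grip_width: 0.0004
```

>>> drive_tool(
  plan=[
    [[0,0,0.05,0,0,0,1],[0,0,0.1,0,0,0,1],[0,0,0.1,0,0,0,1]],
  ],
)

```text
t: 27.1
eef_pos: [0.4845, 0.0332, 0.0966]
ee_rot: [-180.0, -0.1, -70.8]
wrist_force: [-5.7, 0.1, 15.0]
grip_width: 0.0004
```

>>> drive_tool(
  plan=[
    [[0,0,0.05,0,0,0,1],[0,0,0.05,0,0,0,1],[0,0,0.05,0,0,0,1]],
  ],
)

```text
t: 27.4
eef_pos: [0.4846, 0.0332, 0.0965]
ee_rot: [-179.9, -0.1, -70.8]
wrist_force: [-7.0, 0.5, 18.2]
grip_width: 0.0001
```

It's at the stop: z stays at 96.5 mm while the force climbs past 13 N to 18 N. I'll hold it, then look.

>>> drive_tool(
  plan=[
    [[0,0,0.05,0,0,0,1],[0,0,0.05,0,0,0,1],[0,0,0.05,0,0,0,1],[0,0,0.05,0,0,0,1],[0,0,0.05,0,0,0,1],[0,0,0.05,0,0,0,1],[0,0,0.05,0,0,0,1]],
  ],
)

```text
t: 28.1
eef_pos: [0.4846, 0.0331, 0.0965]
ee_rot: [-179.9, -0.1, -70.8]
wrist_force: [-7.6, -0.5, 21.4]
grip_width: 0.0006
```

Run:
```python
from h import *
s=state();print(s['t'],s['eef_pos'],s['wrist_force'])
n='w17';save(camera('wrist'),n)
for nn in('side','scene'): save(camera(nn),n+nn)
a=cv2.imread(f'pics/{n}side.png')[170:260,230:330];b=cv2.imread(f'pics/{n}scene.png')[160:250,240:340]
cv2.imwrite(f'pics/{n}m.png',np.hstack([cv2.resize(a,None,fx=4,fy=4,interpolation=2),cv2.resize(b,None,fx=4,fy=4,interpolation=2)]))
```

```text
28.1 [0.48464401 0.0331472  0.09648005] [-7.59281475 -0.52402203 21.44304668]
```

View pics/w17m.png

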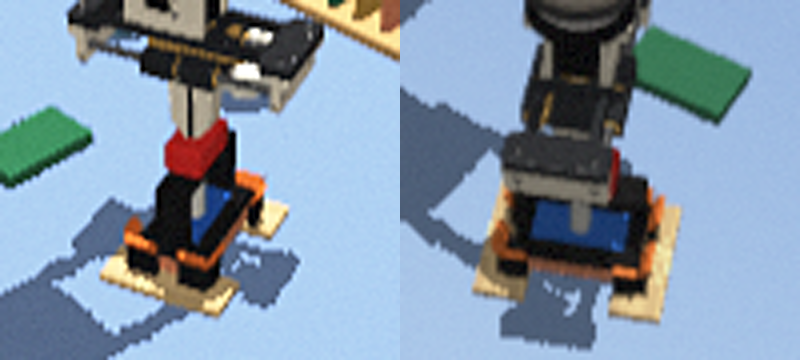

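View pics/w17.png

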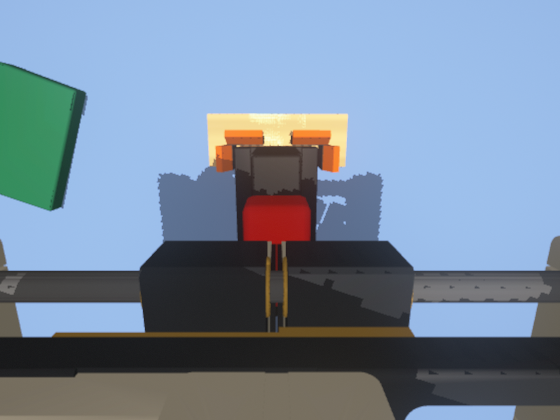

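The head is fully down on the bridge, and the foot still stands square in the guides. Rise straight up and check.

>>> drive_tool(
  plan=[
    [[0,0,-0.5,0,0,0,1],[0,0,-1.2,0,0,0,1],[0,0,-2,0,0,0,1],[0,0,-4,0,0,0,1],[0,0,-8,0,0,0,1],[0,0,-11,0,0,0,1],[0,3.3,-13,0,0,0,1],[0,6.5,-13,0,0,0,1],[0,6.5,-13,0,0,0,1],[0,6.5,-13,0,0,0,1]],
  ],
)

```text
t: 29.25
eef_pos: [0.4234, 0.0119, 0.2245]
ee_rot: [-179.9, -0.1, -70.9]
wrist_force: [-0.2, -0.2, 0.1]
grip_width: 0.001
```

```bash
python3 st2.py w18; python3 go.py .4848 .0332 .15 -70.8
```

```text
3099
head [0.4855 0.0341] 19.92 0.06947415831550496
t 29.4 pos [0.4239 0.0121 0.2239] [-1.7998e+02 -9.0000e-02 -7.0810e+01] w 0.0006 F [-0.4  0.5 -0.2]
shift cm [ 0.   -6.44  7.39] rot [-0.0003 -0.0016 -0.0002]
```

View pics/w18o.png

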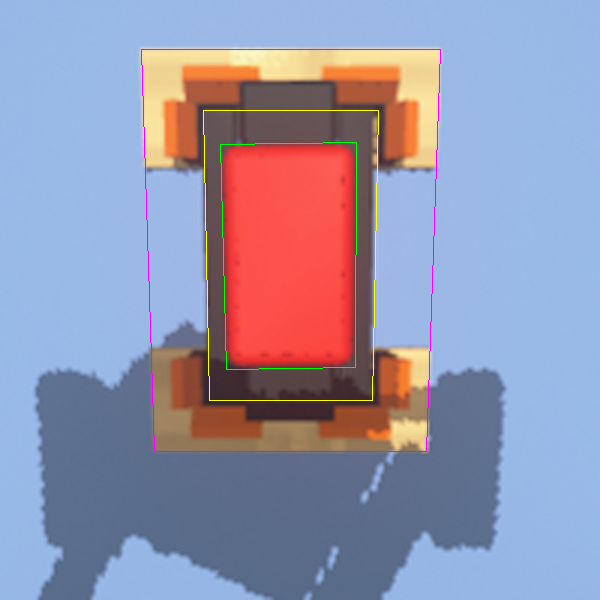

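View pics/w18m.png

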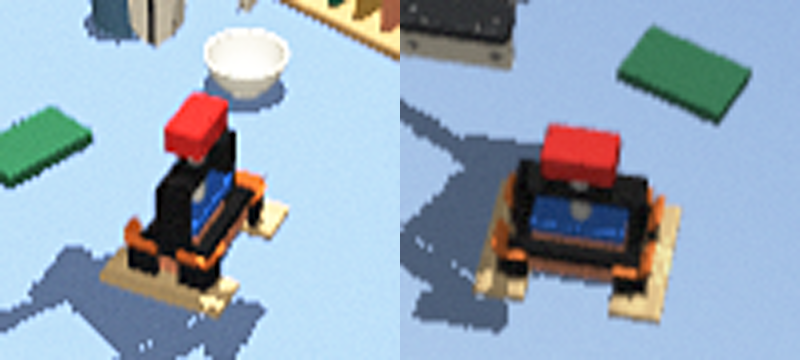

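The head has sprung back up, the stamp stands square on the tile, and the arm is clear, so I'm handing in.

```bash
python3 -c "
from bench import *
print(hand_in())"
```

```text
the job is handed in; nothing more can be done
None
```

I laid the clay tile in the jig pocket, stood the black, red-headed stamp on it, and pressed the head down to its stop. I held it there for about 1 s and let it spring back up; the job is handed in. It reports no verdict.

**Last checks:**
- **Tile:** after placing, its outline was within about 1 mm of the pocket centre.
- **Press:** at the stop the tool stayed at 96.5 mm while the force rose from 15 to 21 N, so the head was fully down.
- **Stamp:** in the last pictures it stands square between the guides with its head up. The head fit put it about 1 mm and 0.7° from the jig centre.
- **Arm and time:** the arm was clear with about zero wrist force, and the clock read 29.4 s of the 72 s allowed. No bystander touched or visibly moved in the pictures I viewed, though I did not measure them at the end.

**What disagreed:** the real fingertips sat about 27 mm behind the reported TCP, so my first two grips closed above the tile. I found the offset by touching the tile top at about 9 N and used it for every later grasp and the press. The pressing force also had a sideways part of up to 7.6 N, but the stamp did not visibly shift.

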